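# Pack the box-maker's tool nest and lock its keeper

## Task

Lay the glue brush, the offset spatula and the flat steel square in their matching compartments of the nest tray, each lying flat on the floor of its compartment with its head the way the compartment is shaped; set them down rather than drop them. With all three in, lift the keeper's spring knob, turn the bar across the tools' handles as far as it goes and let it spring fully down so that it is locked, then let go. Leave the glue bottle, tape roll and carton where they are.

Things in the scene. Friction and masses are not known exactly. Their poses are not given: they have to be found in the camera images.
- tray: Fixed shallow nest tray: plywood floor 200 x 242 x 6 mm, grey blocks 10 mm high on it (tops 16 mm above the table) leave three shaped compartments along its x, tool heads at +x. Origin on the table under the compartments' middle; z up. A 60 mm channel (x -30 to +30) without blocks crosses it for fingers. From -y to +y: brush, spatula, square. Play 4 to 5 mm all round.
- brush: Loose flat glue brush lying on the table, 170 mm long, underside at the origin, origin mid-length, bristle head to its +x, z up. Wooden handle 16 wide x 12 high, x from -85 to +15 mm; metal ferrule 30 wide x 13 high; dark bristle block 34 wide x 11 high, x +40 to +85. 60 g, may vary.
- brush_mid (a point): Centre of the brush where to grip it: on the handle, half-way up (6 mm), 5 mm behind mid-length. Axes as the brush: x towards the head, z up.
- brush_head (a point): Point in the brush head, 85 mm from brush_mid along its x.
- brush_nest (a point): Where brush_mid belongs when the brush lies in its compartment: 6 mm above the compartment floor, 12 mm above the table. Axes as the tray; the brush's x must point along this x. Slot 24 mm wide for the handle, 42 mm for the head.
- brush_nest_head (a point): Where brush_head belongs.
- spatula: Loose offset spatula lying on the table, about 170 mm long, underside at the origin, origin mid-length, blade to its +x, z up. Dark wooden handle 20 wide x 14 high, x from -85 to +5 mm; thin steel blade 26 wide x 4 high with a round end at x = +85, flat on the table. 80 g, may vary.
- spatula_mid (a point): Centre of the spatula where to grip it: on the handle, half-way up (7 mm), 15 mm behind mid-length. Axes as the spatula.
- spatula_head (a point): Point above the blade's end, 95 mm from spatula_mid along its x.
- spatula_nest (a point): Where spatula_mid belongs: 7 mm above the compartment floor, 13 mm above the table. Axes as the tray; the spatula's x must point along this x. Slot 28 mm wide for the handle, 34 mm for the blade.
- spatula_nest_head (a point): Where spatula_head belongs.
- square: Loose flat dark steel L-shaped square, 6 mm thick, legs 20 mm wide. Long leg 130 mm along its x, short leg at the +x end of it, reaching 80 mm (outside) to +y. Origin on the underside, in the middle of the 130 x 80 outline; z up. 160 g, may vary.
- square_mid (a point): Centre of the square's long leg where to grip it, across the leg's 20 mm width: half-way up (3 mm), 5 mm from the leg's middle towards the corner. Axes as the square. The short leg begins 40 mm further along x, on the +y side.
- square_head (a point): Point near the free end of the short leg, at (+50, +60) mm from square_mid in the square's axes.
- square_nest (a point): Where square_mid belongs: 3 mm above the compartment floor, 9 mm above the table. Axes as the tray; the square's x must point along this x. L-shaped pocket: 28 mm slot for the long leg, short leg at the +x end reaching to +y.
- square_nest_head (a point): Where square_head belongs.
- keeper (a joint): Turn (rad, anticlockwise from above) of the keeper: aluminium bar 18 x 6 mm on an upright post by the tray's -y edge, reaching 225 mm, underside 26 mm above the table when down. 0: parked along the tray's x (starts 0 to 0.15); 1.45: across all three handles, stop at 1.47. From 0.24 to 1.39 a raised land blocks its stop pin unless lifted; let go there it stays up.
- collar (a joint): Lift of the keeper along its post, m: 0 fully down, 0.012 fully up. A spring pushes it down with about 3 N at 0 and 8 N at the top, its weight adds 1.3 N. It must be lifted at least 8 mm to turn past the land.
- knob_grip (a point): Grip point in the black knob on the keeper's pivot axis: an upright flat wing 36 mm long (along the bar), 14 mm thick, 30 mm high; its top is 9 mm above this point, its foot 21 mm below, and the bar's top 25 mm below. 57 mm above the table when down. x points along the bar; it turns and lifts with the keeper. Grip across the 14 mm.
- keeper_tip (a point): Free end of the keeper bar, 225 mm from the pivot axis.
- glue_bottle: Bystander: white bottle with a green cap, 60 mm across, 150 mm high, origin under its centre. Leave alone.
- tape_roll: Bystander: brown roll of packing tape lying flat, 90 mm across, 48 mm high, origin under its centre. Leave alone.
- carton: Bystander: small cardboard carton 140 x 90 x 70 mm, origin under its centre. Leave alone.
Not all that is in view belongs to the job. Leave any orange or red look-alike of the spatula alone.

How it is judged:
By the outcome, as a careful person would: the job done as asked, in the order asked, and still so for the second after the job is handed in, with the robot touching nothing.
It also fails if it takes over 72 s, if anything falls off the work surface, if the arm or the gripper's body presses on something with over 40 N, if the wrist force passes 120 N, or if a joint passes its speed limit or range.

## Robot

A 6-joint arm with a two-finger parallel gripper is mounted at the origin on the work surface. World frame = base frame: x ahead of the robot, y to its left, z up, the work surface at z = 0. Lengths are in m, angles in rad, forces in N, time in s.
With the tool pointing down it reaches from about 0.3 to 0.775 m from the base axis. Payload 14.6 kg.
Tool frame: the origin (TCP) lies at the very end of the fingers, on their centre line; the grasp point (between the pads) lies 19 mm behind it (ctrl.hold_point_z is the distance from the TCP to the grasp point, in m); x points along the fingers, y is the direction in which the jaws open and shut, and the axes are right-handed (so a half turn about x gives the same grasp; the last joint's range is limited). The gripper opens to 94 mm and grips with 3 to 60 N. Pads are 16 mm wide; open, the fingers measure 119 mm over their backs; the gripper's body (75 mm by 177 mm) begins 78 mm behind the grasp point.
Start: joints at [1.269, 0.3, 1.521, -0, 1.321, -0.067], TCP at [0.128, 0.535, 0.18] pointing down, gripper open.
Joint ranges: [-3.03, 3.03], [-0.79, 2.21], [0.23, 2.52], [-1.04, 4.18], [0, 3.07], [-2.55, 2.55]. Speed limits (rad/s): [2.22, 2.22, 2.57, 3.14, 3.14, 3.14].

## Interface

Orientations are given as [roll, pitch, yaw] about the fixed x, y, z axes, in that order (R = Rz(yaw) Ry(pitch) Rx(roll)).
In Python, from station import get_obs, camera, ticket, ctrl gives the robot as it stands.
- The arm moves only by the tool step_arm, never from a script. Its argument "motion" is a list that holds one entry, the list of rows, each a list of 6 numbers: the shift along the tool's x, y, z in m, then the turn, a rotation vector about the tool's x, y, z in degrees. A call has 1 to 12 rows; each row shifts and turns the commanded pose from where the row before left it, along the tool's axes as they then stand; what a row does not reach is not made up. A row lasts 1/8 s, in which the tool goes at most 62.5 mm and 10.7 degrees, less where a joint would pass 70% of its speed; a pose out of reach is approached as far as the arm can. A call is refused whole if a number of a shift passes 0.0625 or a number of a turn 10.7, either way. A call with a gripper value outside its range is refused whole. "fingers" is the finger opening in m, from 0 to 0.094, set as the call begins (left out, the last holds). The fingers move at their own pace and stop on an object; "squeeze" is the grip in N (left out, the last holds). Time passes only in rows, so rows that do not move let the fingers close. It gives the time, the measured TCP pose, the force and the opening at its end, in the units of the state.
- get_obs(): the state, without advancing time (a new reading comes with each control period).
- camera(name): name is "scene" or "top" or "wrist"; returns a dict with "pixels" (400x640x3 uint8, red, green, blue), "fx", "fy", "cx", "cy" (pixels), "extrinsics" (4x4, takes a point from world to camera coordinates); the wrist camera has in their place "T_tool_cam" (4x4, takes a point from camera to tool coordinates, whose origin is the TCP and whose axes are the tool frame's). Camera axes: x right, y up, looking along -z (the intrinsics and any distortion apply to the point x, -y, -z); pixel columns grow to the right and rows downward; lengths in m; the calibration is good to about 2 mm. A picture is of the moment at which its call begins: read the wrist's pose just before it. There is no depth.
- ticket.hand_in(): hands the job in, once; it reports no verdict.
The state is a dict: "time_s": time; "qpos": joint angles; "joint_vel": joint speeds; "tau": joint torques, N m; "ee_pos": TCP position; "eef_rot": TCP orientation; "force": force on the tool from outside, world axes, zero at the start; "moment": the same for the moment, N m; "grip_width": finger opening in m.
Only numpy, scipy, OpenCV 4.12 (cv2) and the standard library are available. Lean on these libraries where they do the work, as an engineer would, in place of code of your own. Each camera call takes 0.05 s, during which the arm holds its last target.

## Working session

There is one attempt and no reset: what is moved stays moved. The work goes in short steps, Python scripts to look and compute and a tool call to move; the robot and the scene stay as the last step left them, time stands still between calls to the robot, and variables do not carry over. Pictures are saved under pics/ and viewed, and the job is handed in when it is done.

Besides the shell and the picture viewer there is one more tool, called after "Emit:" in YAML: its name, and indented under it one key for each argument. step_arm: Moves the arm, as the interface text tells. Its arguments: {"type":"object","properties":{"motion":{"type":"array","items":{"type":"array","items":{"type":"array","items":{"type":"number"}}}},"fingers":{"type":"number"},"squeeze":{"type":"number"}},"required":["motion"]}

```bash
mkdir -p pics; ls; python3 - <<'E'
from station import get_obs, camera, ticket, ctrl
import cv2
o=get_obs(); print(o)
for n in ("scene","top","wrist"):
    c=camera(n); cv2.imwrite(f"pics/{n}0.png",cv2.cvtColor(c["pixels"],cv2.COLOR_RGB2BGR))
    print(n,{k:v for k,v in c.items() if k!="pixels"})
E
```

```text
pics
{'time_s': 0.0, 'qpos': array([ 1.26939304e+00,  3.00492091e-01,  1.52156525e+00,  9.41416629e-06,
        1.32069216e+00, -6.65971729e-02]), 'joint_vel': array([-0.00018939, -0.00184307,  0.00102818, -0.00055663,  0.00206696,
       -0.00061222]), 'tau': array([ 7.55366855e-04, -5.31810880e+01, -3.52726257e+01,  7.07967393e-02,
        2.44877703e-02, -1.04334961e-04]), 'ee_pos': array([0.12787404, 0.53463589, 0.17908153]), 'eef_rot': array([-1.64527557,  1.56963944, -1.88008402]), 'force': array([ 0.30221316,  0.69960946, -0.34625346]), 'moment': array([-0.0271214 , -0.03328644, -0.01699748]), 'grip_width': 0.09398898333722054}
scene {'fx': 520.1332126469448, 'fy': 520.1332126469448, 'cx': 313.836886221272, 'cy': 187.67378129251483, 'extrinsics': array([[ 0.87717292,  0.47982849, -0.01822858, -0.45578209],
       [-0.37512596,  0.70847613,  0.59778097,  0.15892207],
       [ 0.29974686, -0.51751927,  0.8014522 , -1.92140881],
       [ 0.        ,  0.        ,  0.        ,  1.        ]])}
top {'fx': 376.20227552655217, 'fy': 376.20227552655217, 'cx': 318.52487443459853, 'cy': 194.29869328636795, 'extrinsics': array([[-0.02519099, -0.99967836, -0.00293137,  0.00685032],
       [ 0.97769711, -0.02524846,  0.20849671, -0.53342534],
       [-0.20850366,  0.00238625,  0.97801868, -1.05257608],
       [ 0.        ,  0.        ,  0.        ,  1.        ]])}
wrist {'fx': 300.1983053888607, 'fy': 300.1983053888607, 'cx': 321.26608962245297, 'cy': 207.07858238782597, 'T_tool_cam': array([[ 6.33403399e-04,  2.68878719e-01, -9.63173833e-01,
        -2.04985033e-01],
       [ 9.99999680e-01,  3.01095515e-04,  7.41674398e-04,
        -4.09535087e-04],
       [ 4.89427783e-04, -9.63173995e-01, -2.68878442e-01,
        -7.89132095e-02],
       [ 0.00000000e+00,  0.00000000e+00,  0.00000000e+00,
         1.00000000e+00]])}
```

View pics/scene0.png

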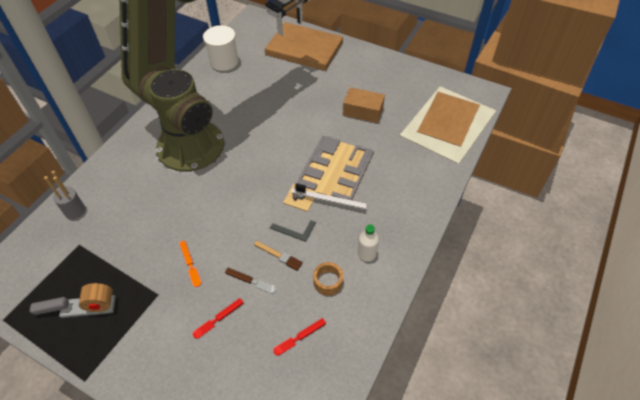

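View pics/top0.png

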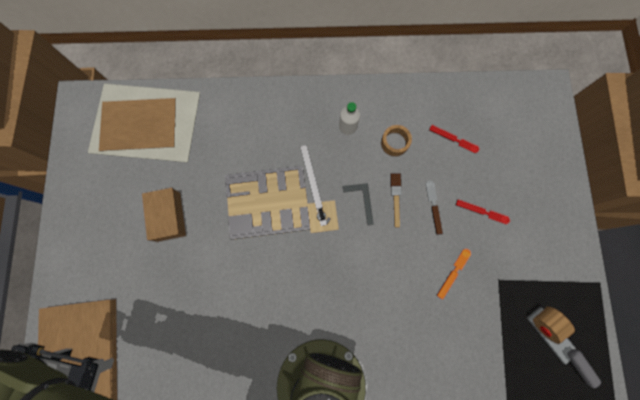

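View pics/wrist0.png

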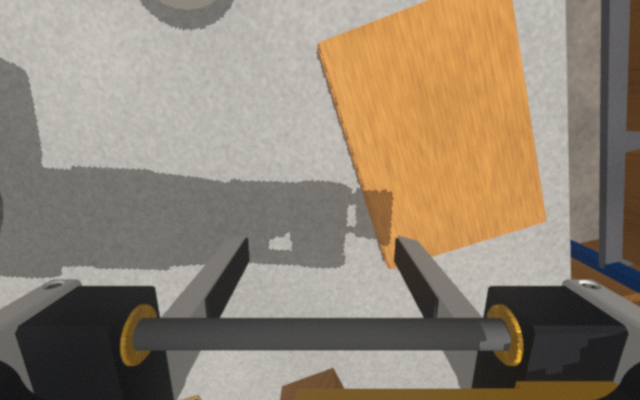

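The top view shows the tray around (268,203), the knob at (322,215), the square near (360,205), the brush (396,200) and the spatula (434,208). The orange and red pieces are look-alikes. I'll zoom in next.

```bash
cat > h.py <<'E'
import numpy as np, cv2
from scipy.spatial.transform import Rotation as R
from station import get_obs, camera, ticket, ctrl
def Rt(rpy): return R.from_euler('xyz',rpy).as_matrix()
def snap(n,fn=None):
    o=get_obs(); c=camera(n)
    if n=="wrist":
        T=np.eye(4);T[:3,:3]=Rt(o["eef_rot"]);T[:3,3]=o["ee_pos"]; c["Twc"]=T@c["T_tool_cam"]
    else: c["Twc"]=np.linalg.inv(c["extrinsics"])
    if fn: cv2.imwrite(fn,cv2.cvtColor(c["pixels"],cv2.COLOR_RGB2BGR))
    return c
def ray(c,u,v):
    d=np.array([(u-c["cx"])/c["fx"],-(v-c["cy"])/c["fy"],-1.0]); return c["Twc"][:3,3],c["Twc"][:3,:3]@d
def cast(c,u,v,z):
    p,d=ray(c,u,v); return p+d*(z-p[2])/d[2]
def proj(c,P):
    q=np.linalg.inv(c["Twc"])@np.append(P,1); return np.array([c["cx"]+c["fx"]*q[0]/-q[2],c["cy"]-c["fy"]*q[1]/-q[2]])
E
python3 - <<'E'
import cv2
a=cv2.imread("pics/top0.png")[130:250,220:460]
cv2.imwrite("pics/topz.png",cv2.resize(a,None,fx=3.3,fy=3.3,interpolation=cv2.INTER_CUBIC))
E
python3 -c "
from h import *
c=snap('top')
for p in [(228,180),(307,203),(322,215),(306,148),(338,230),(370,222),(396,200),(434,208)]: print(p,cast(c,*p,0.0).round(3))"
```

```text
(228, 180) [0.598 0.275 0.   ]
(307, 203) [0.519 0.029 0.   ]
(322, 215) [ 0.48  -0.016  0.   ]
(306, 148) [0.697 0.029 0.   ]
(338, 230) [ 0.433 -0.063  0.   ]
(370, 222) [ 0.455 -0.162  0.   ]
(396, 200) [ 0.521 -0.246  0.   ]
(434, 208) [ 0.493 -0.361  0.   ]
```

View pics/topz.png

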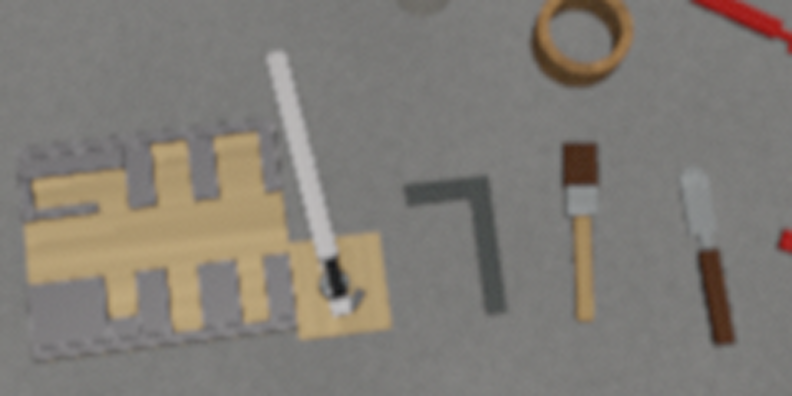

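```bash
cat >> h.py <<'E'
def Rdown(yaw):  # tool x down, tool y at angle yaw+90deg in world => z along yaw
    z=np.array([np.cos(yaw),np.sin(yaw),0]); x=np.array([0,0,-1.]); y=np.cross(z,x); return np.stack([x,y,z],1)
def plan(p,yaw,n,cmd=None):
    o=get_obs(); R0,p0=(Rt(o["eef_rot"]),o["ee_pos"]) if cmd is None else cmd
    R1=Rdown(yaw); rv=R.from_matrix(R0.T@R1).as_rotvec()
    for i in range(n):
        Ri=R0@R.from_rotvec(rv*i/n).as_matrix(); print(np.round(Ri.T@((np.array(p)-p0)/n),4).tolist(), np.round(np.degrees(rv)/n,2).tolist())
E
python3 - <<'E'
from h import *
o=get_obs(); print(Rt(o["eef_rot"]).round(3)); print(o['time_s'])
plan([.45,-.2,.28],0.0,16)
E
```

```text
[[-0.     0.233  0.973]
 [-0.001  0.973 -0.233]
 [-1.    -0.001 -0.   ]]
0.2
[-0.0063, -0.04, 0.0303] [-0.84, -0.0, 0.0]
[-0.0063, -0.0404, 0.0297] [-0.84, -0.0, 0.0]
[-0.0063, -0.0409, 0.0291] [-0.84, -0.0, 0.0]
[-0.0063, -0.0413, 0.0285] [-0.84, -0.0, 0.0]
[-0.0063, -0.0417, 0.0279] [-0.84, -0.0, 0.0]
[-0.0063, -0.0421, 0.0272] [-0.84, -0.0, 0.0]
[-0.0063, -0.0425, 0.0266] [-0.84, -0.0, 0.0]
[-0.0063, -0.0429, 0.026] [-0.84, -0.0, 0.0]
[-0.0063, -0.0432, 0.0254] [-0.84, -0.0, 0.0]
[-0.0063, -0.0436, 0.0247] [-0.84, -0.0, 0.0]
[-0.0063, -0.044, 0.0241] [-0.84, -0.0, 0.0]
[-0.0063, -0.0443, 0.0234] [-0.84, -0.0, 0.0]
[-0.0063, -0.0447, 0.0228] [-0.84, -0.0, 0.0]
[-0.0063, -0.045, 0.0221] [-0.84, -0.0, 0.0]
[-0.0063, -0.0453, 0.0215] [-0.84, -0.0, 0.0]
[-0.0063, -0.0456, 0.0208] [-0.84, -0.0, 0.0]
```

```bash
python3 - <<'E'
from h import *
plan([.45,.12,.28],0.0,11)
E
```

```text
[-0.0091, -0.0299, 0.0372] [-1.22, -0.0, 0.0]
[-0.0091, -0.0307, 0.0366] [-1.22, -0.0, 0.0]
[-0.0091, -0.0314, 0.0359] [-1.22, -0.0, 0.0]
[-0.0091, -0.0322, 0.0353] [-1.22, -0.0, 0.0]
[-0.0091, -0.0329, 0.0346] [-1.22, -0.0, 0.0]
[-0.0091, -0.0337, 0.0339] [-1.22, -0.0, 0.0]
[-0.0091, -0.0344, 0.0331] [-1.22, -0.0, 0.0]
[-0.0091, -0.0351, 0.0324] [-1.22, -0.0, 0.0]
[-0.0091, -0.0358, 0.0316] [-1.22, -0.0, 0.0]
[-0.0091, -0.0364, 0.0309] [-1.22, -0.0, 0.0]
[-0.0092, -0.0371, 0.0301] [-1.22, -0.0, 0.0]
```

Emit:
step_arm:
  motion:
    - [[-0.009,-0.03,0.037,-1.22,0,0],[-0.009,-0.031,0.0365,-1.22,0,0],[-0.009,-0.0315,0.036,-1.22,0,0],[-0.009,-0.032,0.035,-1.22,0,0],[-0.009,-0.033,0.0345,-1.22,0,0],[-0.009,-0.0335,0.034,-1.22,0,0],[-0.009,-0.0345,0.033,-1.22,0,0],[-0.009,-0.035,0.0325,-1.22,0,0],[-0.009,-0.036,0.0315,-1.22,0,0],[-0.009,-0.0365,0.031,-1.22,0,0],[-0.009,-0.037,0.03,-1.22,0,0],[0,0,0,0,0,0]]
  fingers: 0.06

```text
time_s: 1.7
ee_pos: [0.4505, 0.1176, 0.2787]
eef_rot: [-1.239, 1.571, -1.243]
force: [0.3, 1.0, -0.2]
grip_width: 0.0598
```

```bash
python3 - <<'E'
from h import *
import pickle
o=get_obs();print(o['time_s'],o['ee_pos'],o['joint_vel'].round(3),Rt(o['eef_rot']).round(3).tolist(),o['force'])
c=snap("wrist","pics/w1.png"); pickle.dump(c,open("w1.pkl","wb"))
E
```

```text
1.7 [0.45045082 0.11763125 0.27869944] [ 0.063 -0.018  0.042  0.009 -0.005  0.058] [[0.0, 0.004, 1.0], [-0.0, 1.0, -0.004], [-1.0, -0.0, 0.0]] [ 0.26834566  0.99812984 -0.20718657]
```

View pics/w1.png

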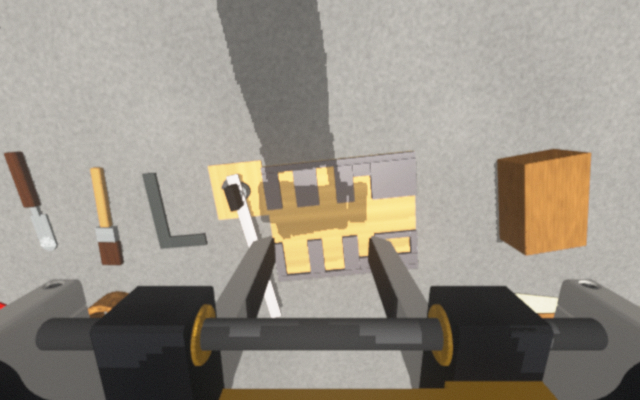

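The wrist view has tools, keeper and tray all visible, with the tray partly hidden by the fingers. I'll back off 80 mm for a clean tray view.

Emit:
step_arm:
  motion:
    - [[0.02,0,-0.04,-0.2,0,0],[0.02,0,-0.04,0,0,0],[0.02,0,-0.01,0,0,0],[0,0,0,0,0,0],[0,0,0,0,0,0]]

```text
time_s: 2.38
ee_pos: [0.3597, 0.1199, 0.2194]
eef_rot: [0.233, 1.57, 0.236]
force: [0.5, -0.1, -0.2]
grip_width: 0.06
```

```bash
python3 - <<'E'
from h import *
import pickle
o=get_obs();print(o['time_s'],o['ee_pos'],o['joint_vel'].round(3))
c=snap("wrist","pics/w2.png"); pickle.dump(c,open("w2.pkl","wb"))
a=cv2.imread("pics/w2.png")[100:300,180:440]
cv2.imwrite("pics/w2z.png",cv2.resize(a,None,fx=3,fy=3,interpolation=cv2.INTER_CUBIC))
E
```

```text
2.375 [0.35967972 0.11988645 0.21937788] [-0.007  0.007 -0.009 -0.    -0.    -0.   ]
```

View pics/w2.png

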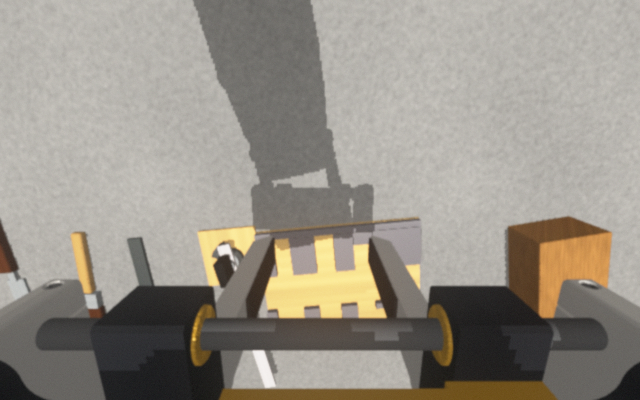

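View pics/w2z.png

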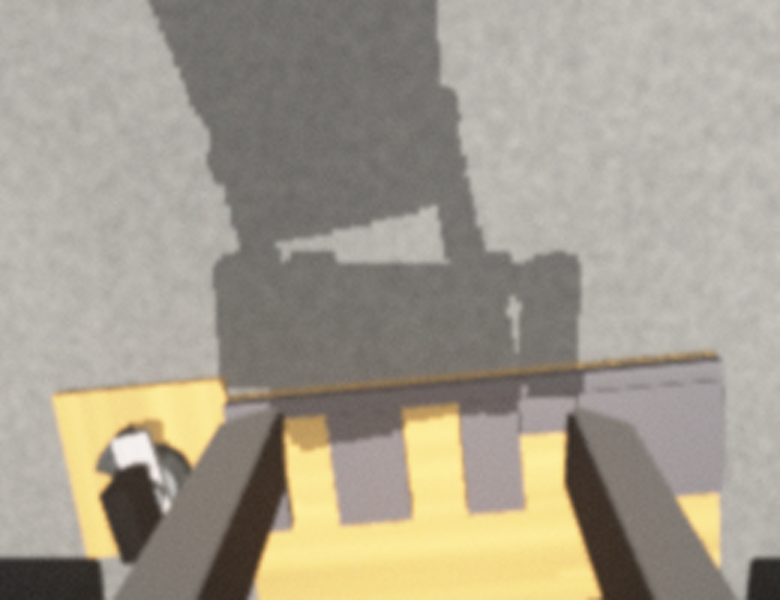

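Backing off was the wrong way, because image-down is +x. I'll go forward instead.

Emit:
step_arm:
  motion:
    - [[-0.01,-0.04,0.05,0,0,0],[-0.01,-0.04,0.05,0,0,0],[-0.01,-0.04,0.05,0,0,0],[-0.005,-0.04,0.05,0,0,0],[0,0,0.01,0,0,0],[0,0,0,0,0,0],[0,0,0,0,0,0]]

```text
time_s: 3.3
ee_pos: [0.5625, -0.0338, 0.2528]
eef_rot: [-0.043, 1.57, -0.039]
force: [0.6, -0.0, -0.4]
grip_width: 0.0601
```

```bash
python3 - <<'E'
from h import *
import pickle
o=get_obs();print(o['time_s'],o['ee_pos'],o['joint_vel'].round(3))
c=snap("wrist","pics/w3.png"); pickle.dump(c,open("w3.pkl","wb"))
a=cv2.imread("pics/w3.png")
cv2.imwrite("pics/w3a.png",cv2.resize(a[60:260,300:560],None,fx=3,fy=3,interpolation=cv2.INTER_CUBIC))
cv2.imwrite("pics/w3b.png",cv2.resize(a[60:260,60:320],None,fx=3,fy=3,interpolation=cv2.INTER_CUBIC))
E
```

```text
3.3 [ 0.56251387 -0.03377767  0.25283752] [ 0.002 -0.011  0.003  0.    -0.    -0.   ]
```

View pics/w3.png

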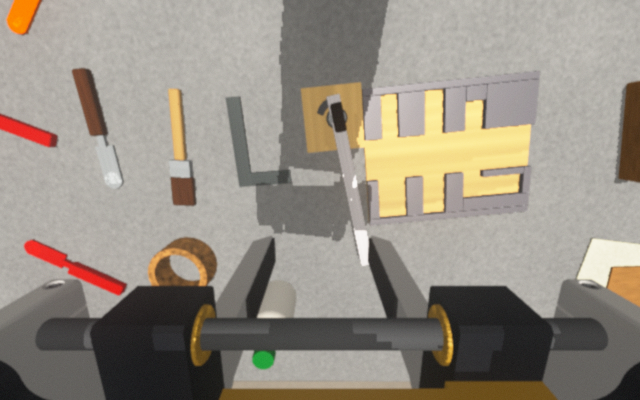

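View pics/w3a.png

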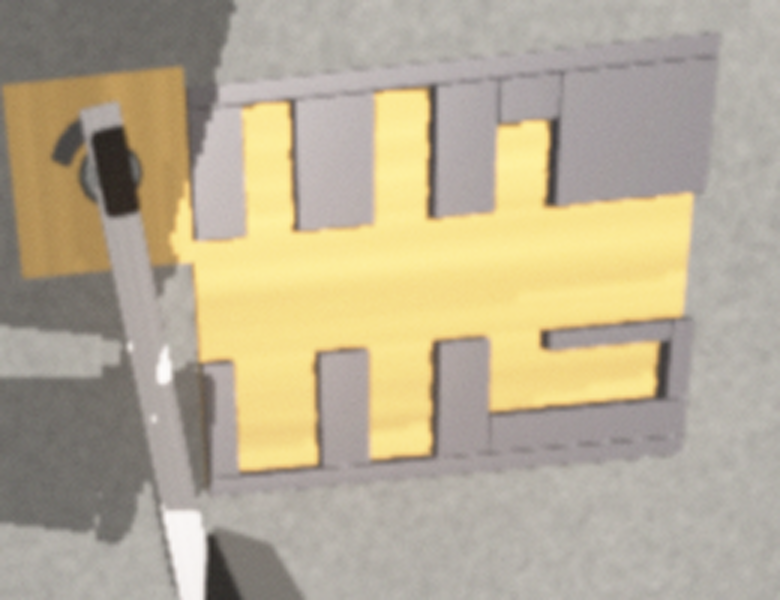

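View pics/w3b.png

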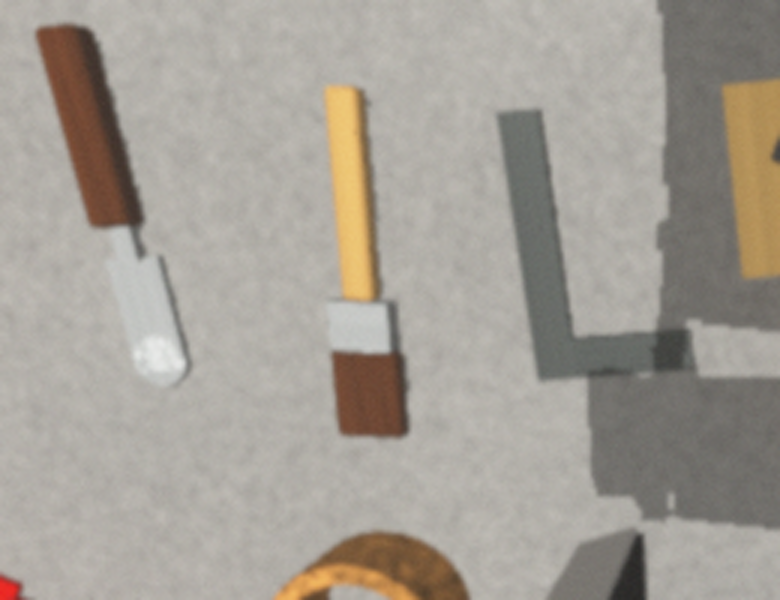

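The view is clear. The tray slots lie between columns 360 and 540, with the finger channel around row 150. Spatula, brush and square are at about columns 97, 180 and 250. Next I measure all of them.

```bash
cat > meas.py <<'E'
from h import *
import pickle
c=pickle.load(open("w3.pkl","rb"))
A=lambda u,v,z: cast(c,300+(u+.5)/3-.5,60+(v+.5)/3-.5,z)
B=lambda u,v,z: cast(c,60+(u+.5)/3-.5,60+(v+.5)/3-.5,z)
# tray yaw: channel edges at z=16 : -x side block corners & +x side
top=[(195,240),(246,238),(299,230),(376,220),(435,217),(498,213),(557,205),(703,192)]
bot=[(204,362),(236,362),(318,352),(368,350),(434,342),(488,338)]
T=np.array([A(*p,.016) for p in top]);Bt=np.array([A(*p,.016) for p in bot])
for P in (T,Bt):
    k=np.polyfit(P[:,1],P[:,0],1); print("yaw",np.degrees(np.arctan(-k[0])),"resid",(P[:,0]-np.polyval(k,P[:,1])).round(4))
# slot walls directions
for a,b in [((245,105),(247,235)),((297,100),(300,228)),((374,92),(376,220)),((433,85),(435,217)),((237,365),(240,470)),((318,352),(322,463)),((368,350),(370,460)),((434,342),(437,452))]:
    d=A(*b,.016)-A(*a,.016); print("wall",np.degrees(np.arctan2(d[1],d[0])).round(2))
E
python3 meas.py
```

```text
yaw 5.58605960583728 resid [-0.0002  0.0012 -0.0002 -0.0014 -0.0001  0.0008 -0.0003  0.0002]
yaw 5.382459130465177 resid [-0.0006  0.0008 -0.0005  0.0007 -0.0004  0.    ]
wall 4.21
wall 5.59
wall 6.42
wall 7.39
wall 4.75
wall 6.55
wall 6.39
wall 8.02
```

```bash
cat >> meas.py <<'E'
print('----')
yaw=np.radians(5.6); ex=np.array([np.cos(yaw),np.sin(yaw)]); ey=np.array([-ex[1],ex[0]])
tx=lambda p:np.array([p[:2]@ex,p[:2]@ey])
xm=(np.mean([tx(p)[0] for p in T])); xp=np.mean([tx(p)[0] for p in Bt]); print("channel",xm,xp,"w",xp-xm,"mid",(xm+xp)/2)
def seg(l,r): # lines of points
    yl=np.mean([tx(A(*p,.016))[1] for p in l]);yr=np.mean([tx(A(*p,.016))[1] for p in r]); return yl,yr,yr-yl,(yl+yr)/2
print("brush h",seg([(245,105),(247,235)],[(297,100),(300,228)]))
print("brush H",seg([(237,365),(240,470)],[(318,352),(322,463)]))
print("spat h",seg([(374,92),(376,220)],[(433,85),(435,217)]))
print("spat H",seg([(368,350),(370,460)],[(434,342),(437,452)]))
print("sq h",seg([(498,213)],[(557,205)]))
print("sq left head",tx(A(488,338,.016)),tx(A(490,410,.016)))
for n,p in dict(brush_low=(270,103),brush_hi=(280,468),spat_low=(402,91),spat_hi=(402,456),sq_low=(525,122),sq_hi=(570,405)).items():
    print(n,(tx(A(*p,.016))[0]-(xm+xp)/2).round(4))
print("sq short leg right end",tx(A(668,340,.016)), "corner outer",[tx(A(*p,.016))-[(xm+xp)/2,0] for p in [(718,36),(690,318),(683,452),(212,490)]])
E
python3 meas.py | sed -n '/----/,$p'
```

```text
----
channel 0.5065310598310762 0.5668032137291258 w 0.06027215389804963 mid 0.536667136780101
brush h (np.float64(0.00393844505809211), np.float64(0.028558355729289248), np.float64(0.024619910671197138), np.float64(0.01624840039369068))
brush H (np.float64(-0.0046484686295839815), np.float64(0.03645898508408175), np.float64(0.041107453713665726), np.float64(0.015905258227248885))
spat h (np.float64(0.06426682782193187), np.float64(0.09170490403314963), np.float64(0.027438076211217757), np.float64(0.07798586592754075))
spat H (np.float64(0.061032985584691085), np.float64(0.0942973385857981), np.float64(0.033264353001107014), np.float64(0.0776651620852446))
sq h (np.float64(0.12240560763857815), np.float64(0.15012434555476356), np.float64(0.027718737916185412), np.float64(0.13626497659667086))
sq left head [0.56710683 0.11956875] [0.60397901 0.1217291 ]
brush_low -0.0887
brush_hi 0.088
spat_low -0.0882
spat_hi 0.0874
sq_low -0.0693
sq_hi 0.0685
sq short leg right end [0.57645456 0.20799383] corner outer [array([-0.09813501,  0.21870536]), array([0.02981239, 0.21780022]), array([0.09877966, 0.22051794]), array([ 0.09664586, -0.01991854])]
```

```bash
cat > meas2.py <<'E'
from meas import *
print('====')
def axis(L,Rr,h):
    l=np.array([B(*p,h)[:2] for p in L]); r=np.array([B(*p,0.0)[:2] for p in Rr])
    m=(l+r)/2; d=m[-1]-m[0]; a=np.arctan2(d[1],d[0]); n=np.array([-np.sin(a),np.cos(a)])
    print(" width",((r-l)@n*1000).round(1),"yaw L,R,mid",[np.degrees(np.arctan2(*(q[-1]-q[0])[::-1])).round(2) for q in (l,r,m)])
    return m.mean(0),a
def along(p,m,a): return (p[:2]-m)@[np.cos(a),np.sin(a)]
# brush
m,a=axis([(326,92),(342,296)],[(366,92),(381,296)],.012)
s1=along(B(344,87,.012),m,a); s2=along(B(360,299,.012),m,a); s3=along(B(372,436,.011),m,a)
print("brush ends",s1,s2,s3,"len",s2-s1,s3-s1)
s=np.mean([s1+.080,s2-.020,s3-.090]); pb=m+s*np.array([np.cos(a),np.sin(a)]); print("brush_mid",pb.round(4),np.degrees(a))
# spatula
m,a=axis([(40,36),(90,225)],[(96,36),(142,222)],.014)
s1=along(B(65,27,.014),m,a); s2=along(B(114,227,.014),m,a); s3=along(B(166,386,.004),m,a)
print("spat ends",s1,s2,s3,"len",s2-s1,s3-s1)
s=np.mean([s1+.070,s2-.020,s3-.100]); ps=m+s*np.array([np.cos(a),np.sin(a)]); print("spat_mid",ps.round(4),np.degrees(a))
# square
m,a=axis([(499,114),(539,380)],[(542,110),(572,336)],.006)
s1=along(B(520,112,.006),m,a); s2=along(B(541,381,.006),m,a); print("sq ends",s1,s2,s2-s1)
s=np.mean([s1+.070,s2-.060]); pq=m+s*np.array([np.cos(a),np.sin(a)]); print("sq_mid",pq.round(4),np.degrees(a))
k=[B(580,378,.006),B(690,371,.006)]; d=k[1]-k[0]; print("sq short leg yaw",np.degrees(np.arctan2(d[1],d[0]))-90)
X0=(xm+xp)/2
for n,x,y in [("brush",-.005,.0161),("spat",-.015,.0778),("sq",.005,.1363)]: print(n,"nest",((X0+x)*ex+y*ey).round(4))
E
python3 meas2.py | sed -n '/====/,$p'
python3 - <<'E'
import cv2
a=cv2.imread("pics/w3.png")
cv2.imwrite("pics/w3c.png",cv2.resize(a[60:200,60:180],None,fx=5,fy=4.2857*1.1666,interpolation=cv2.INTER_CUBIC)[:600])
cv2.imwrite("pics/w3d.png",cv2.resize(a[70:270,290:400],None,fx=5,fy=5,interpolation=cv2.INTER_CUBIC)[:600])
E
```

```text
====
 width [13.2 13.9] yaw L,R,mid [np.float64(-2.86), np.float64(-2.47), np.float64(-2.66)]
brush ends -0.04934634438245445 0.04838082750395898 0.11861226261446574 len 0.09772717188641343 0.1679586069969202
brush_mid [ 0.5163 -0.2445] -2.660721940599636
 width [15.7 15.5] yaw L,R,mid [np.float64(3.88), np.float64(3.77), np.float64(3.83)]
spat ends -0.04458774584158408 0.04380389216211913 0.12386443938581379 len 0.0883916380037032 0.16845218522739785
spat_mid [ 0.4822 -0.3613] 3.827717855995371
 width [19.1 18.4] yaw L,R,mid [np.float64(4.44), np.float64(4.12), np.float64(4.29)]
sq ends -0.0590789814132852 0.07015367714761313 0.12923265856089833
sq_mid [ 0.5176 -0.1552] 4.2928904689179355
sq short leg yaw 3.8983160518133246
brush nest [0.5276 0.0679]
spat nest [0.5116 0.1283]
sq nest [0.5258 0.1885]
```

View pics/w3d.png

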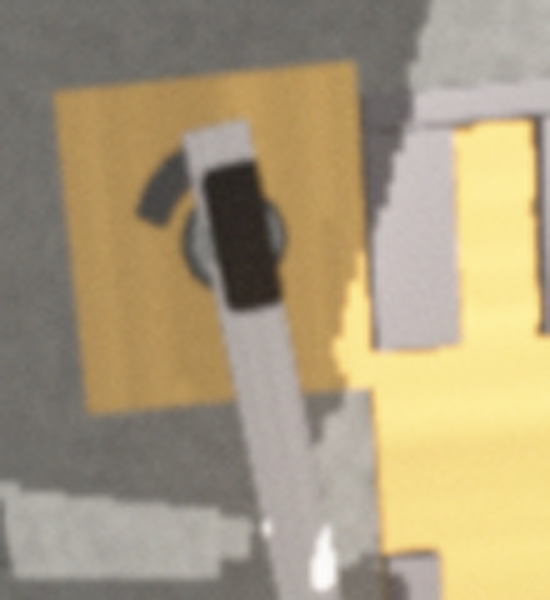

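```bash
python3 - <<'E'
from h import *
import pickle
c=pickle.load(open("w3.pkl","rb"))
D=lambda u,v,z: cast(c,290+(u+.5)/5-.5,70+(v+.5)/5-.5,z)
q=[(205,168),(255,160),(282,302),(232,310)]
P=np.array([D(*p,.066)[:2] for p in q]); print(P.round(4),P.mean(0)); 
d=(P[2]+P[3]-P[0]-P[1]); print(np.degrees(np.arctan2(d[1],d[0])), np.linalg.norm(P[0]-P[1]),np.linalg.norm(d)/2)
print("ring",D(234,234,.02), "tip ends", cast(c,362,263,.032))
print(Rt(get_obs()['eef_rot']).round(4).tolist())
plan([.5163,-.2445,.06],np.radians(-2.7),6)
E
```

```text
[[ 0.4596 -0.0231]
 [ 0.4577 -0.0108]
 [ 0.4916 -0.0033]
 [ 0.4936 -0.0159]] [ 0.47562858 -0.01329237]
12.266362243992527 0.012464090773487568 0.03476500665808975
ring [ 0.47421947 -0.01352922  0.02      ] tip ends [0.69236677 0.02937772 0.032     ]
[[0.0007, -0.004, 1.0], [-0.0, 1.0, 0.004], [-1.0, -0.0001, 0.0007]]
[0.0322, -0.0351, -0.0079] [0.49, 0.01, 0.0]
[0.0322, -0.0352, -0.0076] [0.49, 0.01, 0.0]
[0.0322, -0.0352, -0.0073] [0.49, 0.01, 0.0]
[0.0322, -0.0353, -0.007] [0.49, 0.01, 0.0]
[0.0322, -0.0353, -0.0066] [0.49, 0.01, 0.0]
[0.0322, -0.0354, -0.0063] [0.49, 0.01, 0.0]
```

Emit:
step_arm:
  motion:
    - [[0.032,-0.035,-0.008,0.5,0,0],[0.032,-0.035,-0.0075,0.5,0,0],[0.032,-0.035,-0.0075,0.5,0,0],[0.032,-0.0355,-0.007,0.5,0,0],[0.032,-0.0355,-0.0065,0.5,0,0],[0.032,-0.035,-0.006,0.4,0,0],[0,0,0,0,0,0],[0,0,0,0,0,0]]
  fingers: 0.045

```text
time_s: 4.35
ee_pos: [0.517, -0.2441, 0.0616]
eef_rot: [-0.369, 1.569, -0.416]
force: [0.5, 0.3, 0.3]
grip_width: 0.0445
```

```bash
python3 - <<'E'
from h import *
import pickle
o=get_obs();print(o['time_s'],o['ee_pos'],o['joint_vel'].round(3))
c=snap("wrist","pics/w4.png"); pickle.dump(c,open("w4.pkl","wb"))
plan([.5163,-.2445,.0015],np.radians(-2.7),1)
E
```

```text
4.35 [ 0.51702554 -0.24412021  0.06161468] [ 0.014 -0.008 -0.007 -0.001  0.    -0.001]
[0.0604, -0.0005, -0.0011] [0.03, 0.1, 0.05]
```

View pics/w4.png

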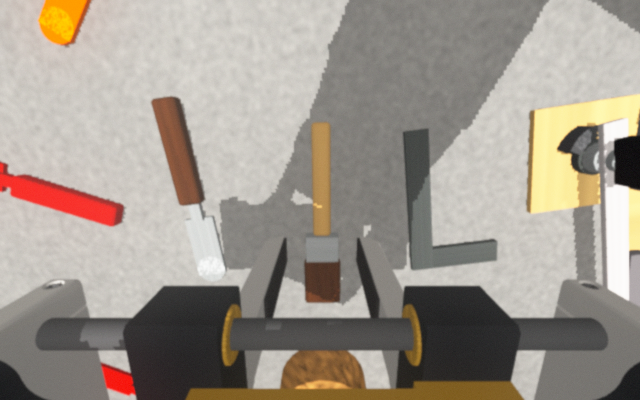

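The brush lies centred between the fingers (axis at column 321, finger tips at 283 and 358). I'll descend and grip.

Emit:
step_arm:
  motion:
    - [[0.02,0,-0.001,0,0,0],[0.02,0,0,0,0,0],[0.013,0,0,0,0,0],[0.006,0,0,0,0,0],[0,0,0,0,0,0],[0,0,0,0,0,0]]

```text
time_s: 5.15
ee_pos: [0.5159, -0.2449, 0.0021]
eef_rot: [-0.456, 1.57, -0.503]
force: [0.6, -0.1, -0.2]
grip_width: 0.0453
```

Emit:
step_arm:
  motion:
    - [[0,0,0,0,0,0],[0,0,0,0,0,0],[0,0,0,0,0,0],[0,0,0,0,0,0],[0,0,0,0,0,0]]
  fingers: 0.0
  squeeze: 30

```text
time_s: 5.78
ee_pos: [0.5155, -0.2447, 0.0014]
eef_rot: [2.693, 1.571, 2.645]
force: [-0.2, 0.6, -0.2]
grip_width: 0.0008
```

The jaws closed to 0.8 mm, so they missed the brush. I'll look.

```bash
python3 - <<'E'
from h import *
import pickle
o=get_obs();print(o['time_s'],o['ee_pos'],o['grip_width'])
c=snap("wrist","pics/w5.png"); pickle.dump(c,open("w5.pkl","wb"))
a=cv2.imread("pics/w5.png")
cv2.imwrite("pics/w5z.png",cv2.resize(a[100:340,200:440],None,fx=2.5,fy=2.5,interpolation=cv2.INTER_CUBIC))
E
```

```text
5.775 [ 0.51554394 -0.24474452  0.00143623] 0.0007773876203658082
```

View pics/w5z.png

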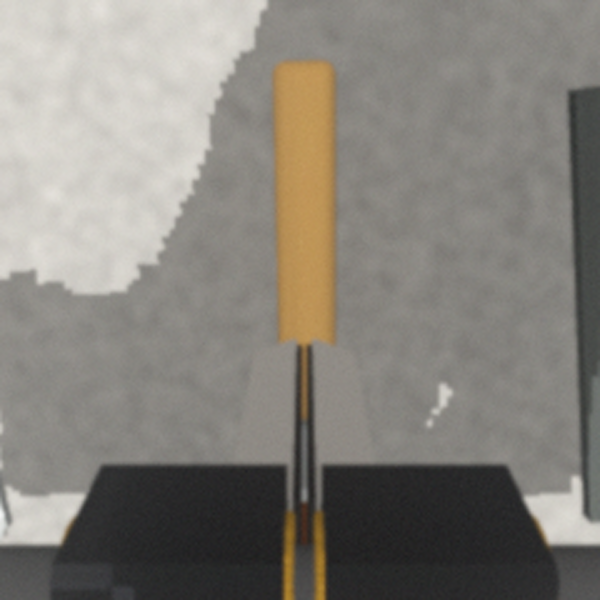

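```bash
python3 - <<'E'
from h import *
c=snap("scene","pics/s5.png"); print(proj(c,get_obs()['ee_pos']),proj(c,[.516,-.2447,0.012]))
a=cv2.imread("pics/s5.png")
cv2.imwrite("pics/s5z.png",cv2.resize(a[160:320,200:400],None,fx=3.75,fy=3.75,interpolation=cv2.INTER_CUBIC))
c=snap("top","pics/t5.png"); print(proj(c,get_obs()['ee_pos']))
E
```

```text
[275.42043484 253.36940298] [275.30308712 251.74076465]
[395.9392066  201.73480817]
```

View pics/s5z.png

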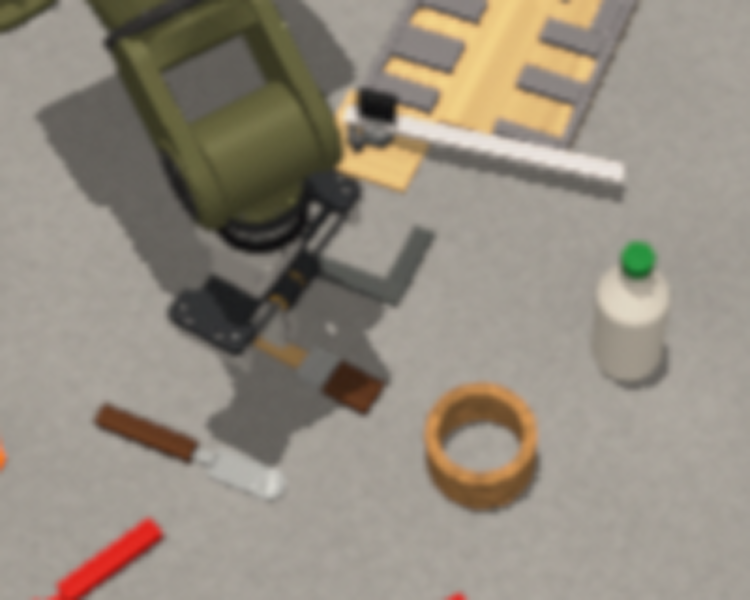

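View pics/w5.png

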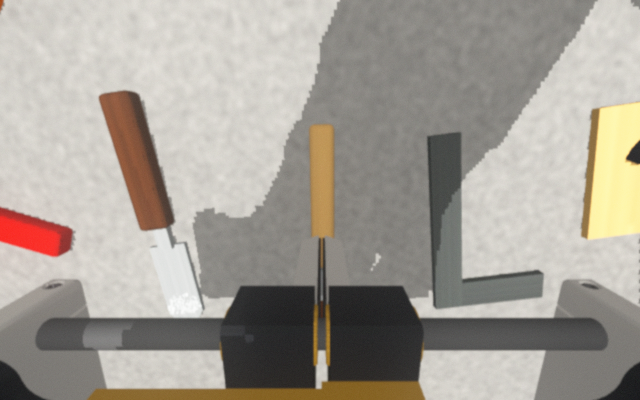

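```bash
python3 - <<'E'
from h import *
a=cv2.imread("pics/s5.png")
x=cv2.resize(a[225:285,240:320],None,fx=9,fy=9,interpolation=cv2.INTER_NEAREST)
for (u,v) in [(275.4,253.4),(275.3,251.7)]:
    cv2.circle(x,(int((u-240+.5)*9),int((v-225+.5)*9)),4,(255,0,255),1)
cv2.imwrite("pics/s5y.png",x)
E
```

```text
(no output)
```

View pics/s5y.png

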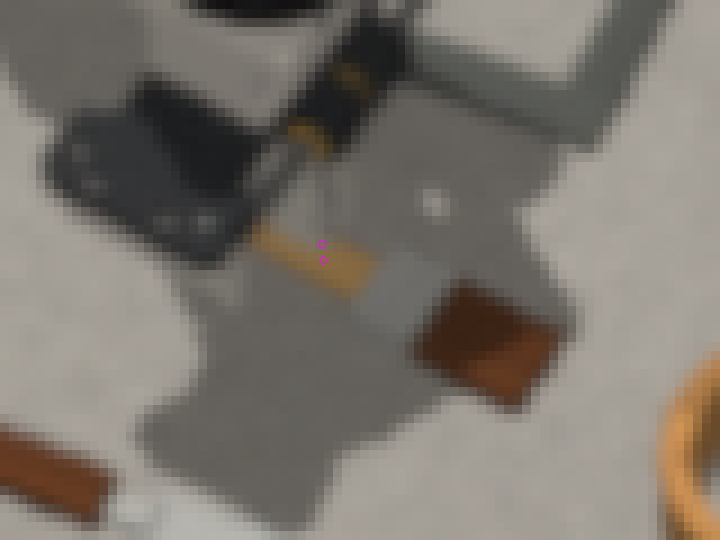

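```bash
python3 - <<'E'
from h import *
import pickle
w=pickle.load(open("w3.pkl","rb")); t=snap("top"); s=snap("scene")
o=get_obs(); print(o['ee_pos'],o['qpos'].round(4),o['force'])
for n,z in [("sq_corner",.006)]:
    p=cast(w,60+540/3,60+380/3,z); print(n,p,proj(t,p),proj(s,p), [proj(s,cast(w,60+540/3,60+380/3,zz)).round(1) for zz in (-.02,0,.02)])
for n,u,v in [("brush end",372,436),("spat back",65,27),("sq back",499,112)]:
    print(n,[ (proj(s,cast(w,60+u/3,60+v/3,zz)).round(1),proj(t,cast(w,60+u/3,60+v/3,zz)).round(1)) for zz in (-.02,0,.02)])
a=cv2.imread("pics/scene0.png"); cv2.imwrite("pics/s0z.png",cv2.resize(a[205:305,220:320],None,fx=6,fy=6,interpolation=cv2.INTER_NEAREST))
a=cv2.imread("pics/top0.png"); cv2.imwrite("pics/t0z.png",cv2.resize(a[165:245,335:455],None,fx=6,fy=6,interpolation=cv2.INTER_NEAREST))
E
```

```text
[ 0.51552282 -0.24476622  0.00141579] [-0.5075  0.5507  1.6155 -0.      0.9755 -2.0305] [ 4.82344017e-01  5.66966190e-05 -2.49722330e-01]
sq_corner [ 0.57762179 -0.1589608   0.006     ] [367.24218171 182.51234245] [305.8553905 239.8977156] [array([306.5, 246.4]), array([306. , 241.4]), array([305.5, 236.3])]
brush end [(array([300.6, 273.9]), array([397.5, 172.4])), (array([300.3, 267.7]), array([395.9, 172.4])), (array([300. , 261.5]), array([394.2, 172.5]))]
spat back [(array([222.8, 277.7]), array([442.8, 236.1])), (array([225.4, 271.4]), array([439.9, 234.6])), (array([227.9, 264.9]), array([437. , 232.9]))]
sq back [(array([268.7, 232.1]), array([374.3, 225.4])), (array([269.5, 227.6]), array([373.2, 224.2])), (array([270.3, 223.1]), array([372.1, 222.8]))]
```

View pics/s0z.png

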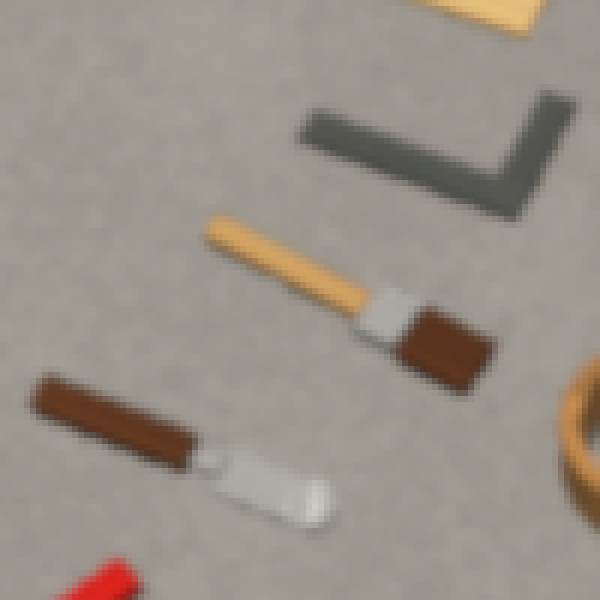

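View pics/t0z.png

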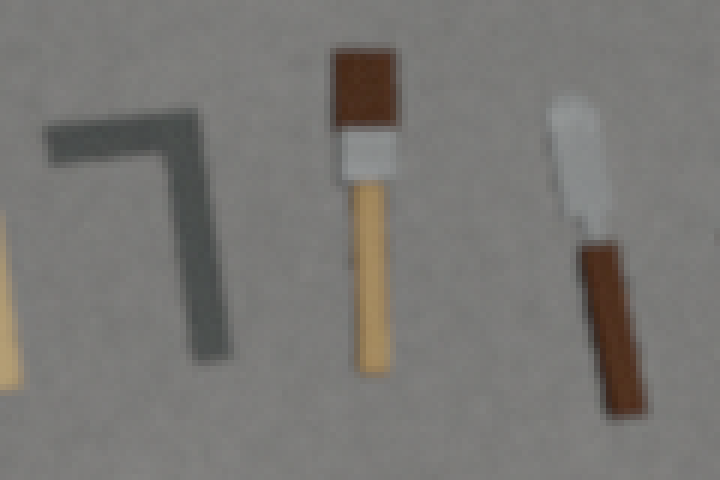

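The views suggest the fingertips ended just above the handle, so the real height is greater than the reported z. I'll open, feel downwards for the table in small steps, and then grip.

Emit:
step_arm:
  motion:
    - [[-0.004,0,0,0,0,0],[0,0,0,0,0,0],[0,0,0,0,0,0],[0.003,0,0,0,0,0],[0.002,0,0,0,0,0],[0,0,0,0,0,0]]
  fingers: 0.045

```text
time_s: 6.78
ee_pos: [0.5154, -0.2447, 0.0001]
eef_rot: [2.685, 1.57, 2.638]
force: [0.3, -1.1, 0.1]
grip_width: 0.0449
```

Emit:
step_arm:
  motion:
    - [[0.002,0,0,0,0,0],[0,0,0,0,0,0]]

```text
time_s: 7.02
ee_pos: [0.5155, -0.2447, -0.0017]
eef_rot: [2.753, 1.571, 2.706]
force: [-0.1, -0.7, -0.6]
grip_width: 0.0452
```

Emit:
step_arm:
  motion:
    - [[0.002,0,0,0,0,0],[0,0,0,0,0,0]]

```text
time_s: 7.28
ee_pos: [0.5155, -0.2447, -0.0037]
eef_rot: [2.763, 1.571, 2.716]
force: [0.7, -0.7, 0.7]
grip_width: 0.0449
```

Emit:
step_arm:
  motion:
    - [[0.0015,0,0,0,0,0],[0.0015,0,0,0,0,0]]

```text
time_s: 7.52
ee_pos: [0.5155, -0.2448, -0.0066]
eef_rot: [-0.946, 1.571, -0.994]
force: [0.4, -0.1, 0.2]
grip_width: 0.0448
```

Emit:
step_arm:
  motion:
    - [[0.0015,0,0,0,0,0],[0.0015,0,0,0,0,0]]

```text
time_s: 7.78
ee_pos: [0.5155, -0.2448, -0.0097]
eef_rot: [2.623, 1.571, 2.575]
force: [0.5, -0.9, 0.3]
grip_width: 0.0451
```

Emit:
step_arm:
  motion:
    - [[0.0015,0,0,0,0,0],[0,0,0,0,0,0]]

```text
time_s: 8.02
ee_pos: [0.5155, -0.2447, -0.0112]
eef_rot: [2.73, 1.571, 2.682]
force: [0.4, 0.7, 0.3]
grip_width: 0.0451
```

Emit:
step_arm:
  motion:
    - [[0.001,0,0,0,0,0],[0,0,0,0,0,0]]

```text
time_s: 8.28
ee_pos: [0.5155, -0.2448, -0.0121]
eef_rot: [2.934, 1.571, 2.887]
force: [-0.0, -0.8, 0.7]
grip_width: 0.0447
```

Emit:
step_arm:
  motion:
    - [[0.001,0,0,0,0,0],[0,0,0,0,0,0]]

```text
time_s: 8.52
ee_pos: [0.5155, -0.2448, -0.0131]
eef_rot: [3.045, 1.571, 2.997]
force: [-0.2, 0.5, -0.7]
grip_width: 0.0453
```

```bash
python3 - <<'E'
from h import *
print(ctrl.hold_point_z,[a for a in dir(ctrl) if not a.startswith('_')])
c=snap("wrist","pics/w6.png")
a=cv2.imread("pics/w6.png")
cv2.imwrite("pics/w6z.png",cv2.resize(a[180:330,220:420],None,fx=4,fy=4,interpolation=cv2.INTER_CUBIC))
c=snap("scene","pics/s6.png")
a=cv2.imread("pics/s6.png");x=cv2.resize(a[225:285,240:320],None,fx=9,fy=9,interpolation=cv2.INTER_NEAREST)
cv2.imwrite("pics/s6y.png",x)
E
```

```text
0.0188 ['MotionError', 'hold_point_z']
```

View pics/w6z.png

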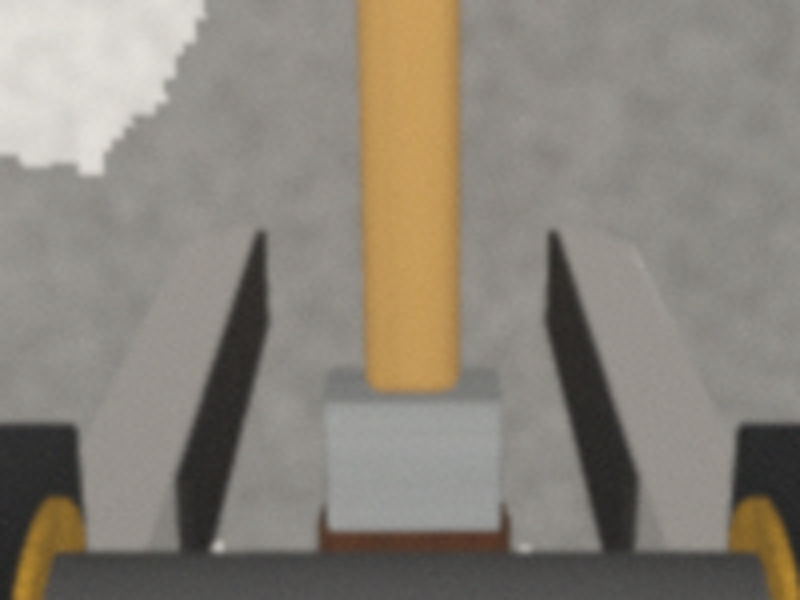

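View pics/s6y.png

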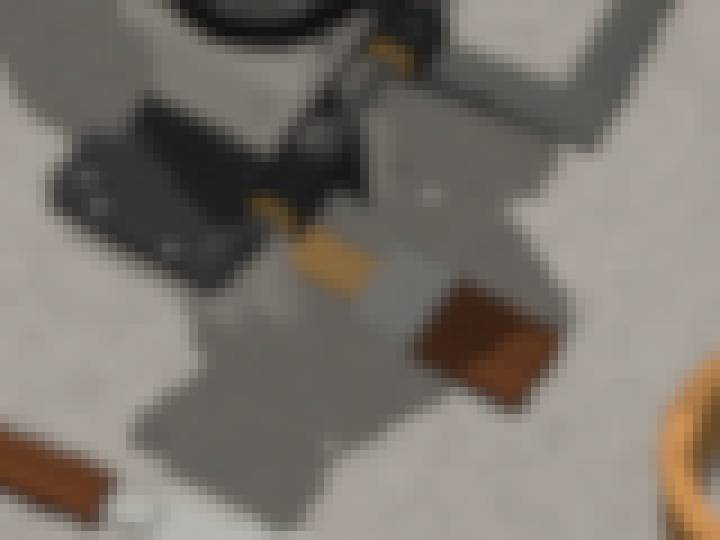

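Emit:
step_arm:
  motion:
    - [[0.0015,0,0,0,0,0],[0,0,0,0,0,0]]

```text
time_s: 8.88
ee_pos: [0.5155, -0.2447, -0.0147]
eef_rot: [2.808, 1.571, 2.76]
force: [-0.4, -0.2, 0.2]
grip_width: 0.0449
```

Emit:
step_arm:
  motion:
    - [[0.001,0,0,0,0,0],[0,0,0,0,0,0]]

```text
time_s: 9.12
ee_pos: [0.5155, -0.2447, -0.0156]
eef_rot: [2.776, 1.571, 2.728]
force: [-0.2, 0.4, -1.5]
grip_width: 0.0452
```

Emit:
step_arm:
  motion:
    - [[0.001,0,0,0,0,0],[0,0,0,0,0,0]]

```text
time_s: 9.38
ee_pos: [0.5155, -0.2447, -0.0166]
eef_rot: [2.66, 1.571, 2.612]
force: [0.3, -1.0, 1.0]
grip_width: 0.0454
```

Emit:
step_arm:
  motion:
    - [[0.001,0,0,0,0,0],[0,0,0,0,0,0]]

```text
time_s: 9.62
ee_pos: [0.5155, -0.2447, -0.0176]
eef_rot: [2.866, 1.571, 2.819]
force: [0.3, -0.0, -0.5]
grip_width: 0.0451
```

Emit:
step_arm:
  motion:
    - [[0.001,0,0,0,0,0],[0,0,0,0,0,0]]

```text
time_s: 9.88
ee_pos: [0.5155, -0.2447, -0.0186]
eef_rot: [2.906, 1.571, 2.858]
force: [-0.6, -0.2, 0.1]
grip_width: 0.0449
```

Emit:
step_arm:
  motion:
    - [[0.001,0,0,0,0,0],[0,0,0,0,0,0]]

```text
time_s: 10.12
ee_pos: [0.5155, -0.2447, -0.0196]
eef_rot: [2.782, 1.571, 2.734]
force: [-0.3, -1.5, 0.0]
grip_width: 0.0447
```

```bash
python3 - <<'E'
from h import *
c=snap("wrist","pics/w7.png")
a=cv2.imread("pics/w7.png")
cv2.imwrite("pics/w7z.png",cv2.resize(a[100:330,180:460],None,fx=2.6,fy=2.6,interpolation=cv2.INTER_CUBIC))
c=snap("scene","pics/s7.png")
a=cv2.imread("pics/s7.png");x=cv2.resize(a[225:285,240:320],None,fx=9,fy=9,interpolation=cv2.INTER_CUBIC)
cv2.imwrite("pics/s7y.png",x)
E
```

```text
(no output)
```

View pics/w7z.png

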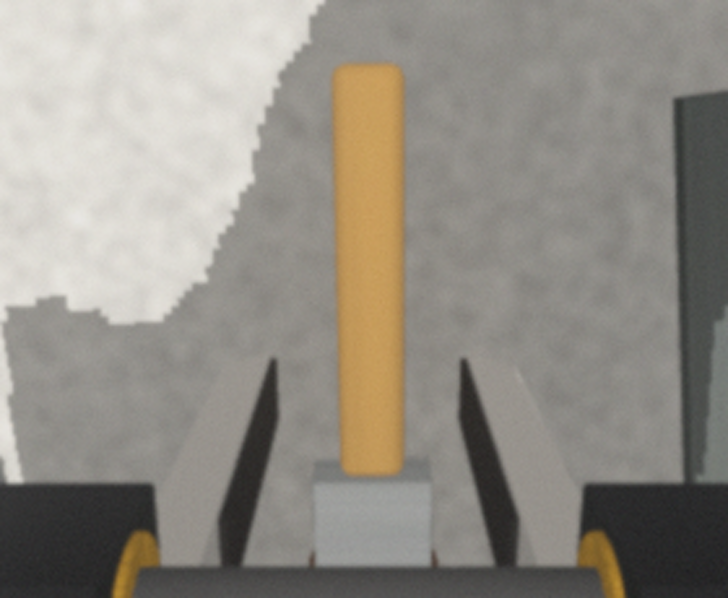

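View pics/s7y.png

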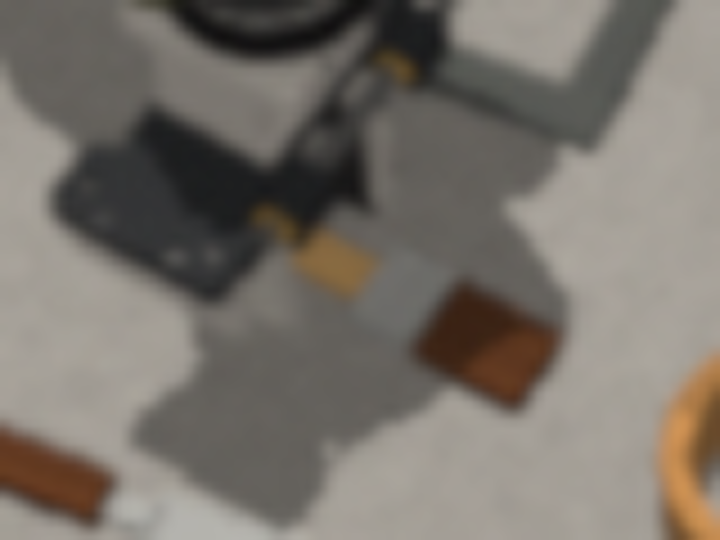

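Wrist-camera geometry agrees with the reported pose: the ferrule is 20 mm ahead, as intended. The visible fingertips end about 28 mm short of the stated TCP, so I'll keep feeling down.

Emit:
step_arm:
  motion:
    - [[0.0015,0,0,0,0,0],[0.0015,0,0,0,0,0]]

```text
time_s: 10.48
ee_pos: [0.5155, -0.2447, -0.0227]
eef_rot: [2.758, 1.571, 2.71]
force: [-0.5, -0.2, 0.2]
grip_width: 0.0448
```

Emit:
step_arm:
  motion:
    - [[0.001,0,0,0,0,0],[0.001,0,0,0,0,0]]

```text
time_s: 10.72
ee_pos: [0.5155, -0.2448, -0.0246]
eef_rot: [3.024, 1.571, 2.976]
force: [0.6, -0.7, -0.1]
grip_width: 0.0452
```

Emit:
step_arm:
  motion:
    - [[0.001,0,0,0,0,0],[0,0,0,0,0,0]]

```text
time_s: 10.98
ee_pos: [0.5156, -0.2448, -0.0255]
eef_rot: [-0.287, 1.571, -0.335]
force: [0.2, -0.4, 1.5]
grip_width: 0.0448
```

Emit:
step_arm:
  motion:
    - [[0.001,0,0,0,0,0],[0,0,0,0,0,0]]

```text
time_s: 11.22
ee_pos: [0.5157, -0.2448, -0.0256]
eef_rot: [-0.572, 1.571, -0.62]
force: [-5.1, 4.0, 13.4]
grip_width: 0.0453
```

Table contact came at ee z = −0.0255, so the fingers end 25 mm behind the reported TCP. I'll back off 2.5 mm from the command and grip.

Emit:
step_arm:
  motion:
    - [[-0.0025,0,0,0,0,0],[0,0,0,0,0,0]]

```text
time_s: 11.48
ee_pos: [0.5156, -0.2448, -0.024]
eef_rot: [-0.414, 1.571, -0.462]
force: [0.2, 0.2, -0.7]
grip_width: 0.045
```

Emit:
step_arm:
  motion:
    - [[0,0,0,0,0,0],[0,0,0,0,0,0],[0,0,0,0,0,0],[0,0,0,0,0,0]]
  fingers: 0.0
  squeeze: 30

```text
time_s: 11.98
ee_pos: [0.5155, -0.2447, -0.0241]
eef_rot: [2.796, 1.571, 2.749]
force: [-0.4, 0.2, -0.5]
grip_width: 0.0154
```

Emit:
step_arm:
  motion:
    - [[-0.02,0,0,0,0,0],[-0.05,0,0,0,0,0],[-0.05,0,0,0,0,0],[0,0,0,0,0,0],[0,0,0,0,0,0]]

```text
time_s: 12.6
ee_pos: [0.5151, -0.2446, 0.0951]
eef_rot: [2.693, 1.57, 2.645]
force: [-0.2, -0.1, -0.6]
grip_width: 0.0158
```

```bash
python3 - <<'E'
from h import *
import pickle
o=get_obs();print(o['time_s'],o['ee_pos'],o['grip_width'],o['joint_vel'].round(3),np.degrees(np.arctan2(*Rt(o['eef_rot'])[[1,0],2])))
c=snap("wrist","pics/w8.png"); pickle.dump(c,open("w8.pkl","wb"))
plan([.5276,.0679,.10],np.radians(5.6),8)
E
```

```text
12.6 [ 0.51510415 -0.2445506   0.09505092] 0.01579675849587241 [-0.002  0.021  0.011  0.001 -0.001  0.001] -2.735541685107891
[-0.0006, 0.0391, -0.0003] [-1.04, -0.01, -0.01]
[-0.0007, 0.0391, 0.0004] [-1.04, -0.01, -0.01]
[-0.0007, 0.0391, 0.0011] [-1.04, -0.01, -0.01]
[-0.0007, 0.039, 0.0019] [-1.04, -0.01, -0.01]
[-0.0007, 0.039, 0.0026] [-1.04, -0.01, -0.01]
[-0.0007, 0.0389, 0.0033] [-1.04, -0.01, -0.01]
[-0.0007, 0.0389, 0.004] [-1.04, -0.01, -0.01]
[-0.0007, 0.0388, 0.0047] [-1.04, -0.01, -0.01]
```

View pics/w8.png

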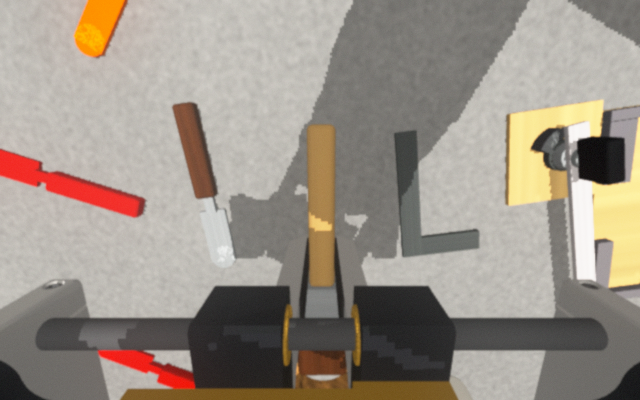

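Emit:
step_arm:
  motion:
    - [[0,0.039,0,-1.04,0,0],[0,0.039,0.0005,-1.04,0,0],[0,0.039,0.001,-1.04,0,0],[0,0.039,0.002,-1.04,0,0],[0,0.039,0.0025,-1.04,0,0],[0,0.039,0.0035,-1.04,0,0],[0,0.039,0.004,-1.04,0,0],[0,0.039,0.0045,-1.04,0,0],[0,0,0,0,0,0],[0,0,0,0,0,0]]

```text
time_s: 13.9
ee_pos: [0.5281, 0.0673, 0.0949]
eef_rot: [-3.08, 1.569, -2.983]
force: [0.1, -0.8, -0.8]
grip_width: 0.0154
```

```bash
python3 - <<'E'
from h import *
import pickle
o=get_obs();print(o['time_s'],o['ee_pos'],o['grip_width'],o['joint_vel'].round(3),np.degrees(np.arctan2(*Rt(o['eef_rot'])[[1,0],2])))
c=snap("wrist","pics/w9.png"); pickle.dump(c,open("w9.pkl","wb"))
a=cv2.imread("pics/w9.png")
cv2.imwrite("pics/w9z.png",cv2.resize(a[60:310,200:500],None,fx=2.4,fy=2.4,interpolation=cv2.INTER_CUBIC))
plan([.5276,.0679,.005],np.radians(5.6),1)
E
```

```text
13.9 [0.52811971 0.06728985 0.09492325] 0.015371209523630448 [-0.017 -0.007  0.     0.002  0.001  0.   ] 5.586460884096458
[0.0902, 0.001, -0.0004] [-0.06, -0.08, 0.0]
```

View pics/w9z.png

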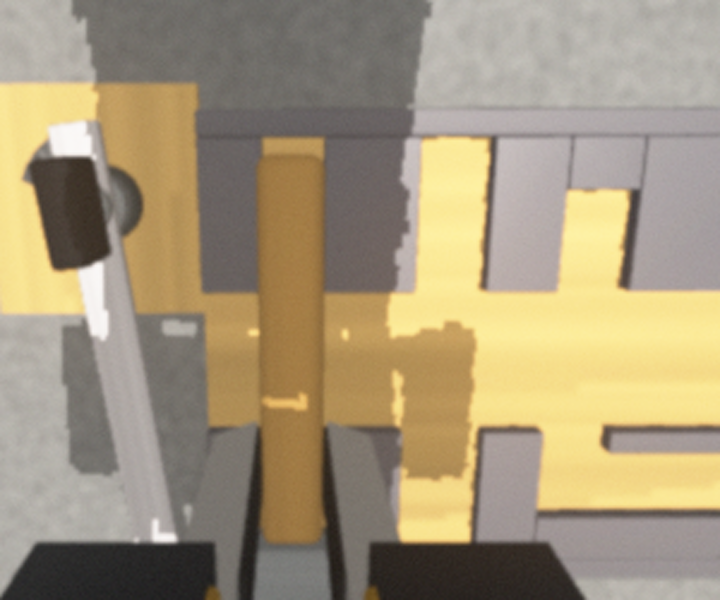

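```bash
python3 - <<'E'
from h import *
import pickle
c=pickle.load(open("w9.pkl","rb"))
Z=lambda u,v,z: cast(c,200+(u+.5)/2.4-.5,60+(v+.5)/2.4-.5,z)
yaw=np.radians(5.6); ex=np.array([np.cos(yaw),np.sin(yaw)]); ey=np.array([-ex[1],ex[0]])
for p in [(262,292),(324,292),(416,290),(488,290),(560,290),(625,290),(210,427),(484,427),(540,427)]:
    q=Z(*p,.016)[:2]; print(p,(q@ex-.5367).round(4),(q@ey).round(4))
for p in [(262,140),(324,140),(290,136)]:
    q=Z(*p,.016)[:2]; print(p,(q@ex-.5367).round(4),(q@ey).round(4))
E
```

```text
(262, 292) -0.0301 0.0032
(324, 292) -0.0301 0.0279
(416, 290) -0.0309 0.0647
(488, 290) -0.0308 0.0934
(560, 290) -0.0308 0.1221
(625, 290) -0.0308 0.1481
(210, 427) 0.0275 -0.0194
(484, 427) 0.0276 0.0959
(540, 427) 0.0276 0.1195
(262, 140) -0.0883 0.0039
(324, 140) -0.0883 0.0273
(290, 136) -0.0898 0.0144
```

The measurements agree within about 1.5 mm. I'll lower the brush with small corrections.

Emit:
step_arm:
  motion:
    - [[0.03,0.0008,-0.0015,0,0,0],[0.03,0,0,0,0,0],[0.025,0,0,0,0,0],[0.01,0,0,0,0,0],[0.008,0,0,0,0,0],[0.004,0,0,0,0,0],[0.003,0,0,0,0,0],[0,0,0,0,0,0]]

```text
time_s: 14.95
ee_pos: [0.5271, 0.0684, -0.0138]
eef_rot: [-0.048, 1.57, 0.049]
force: [0.8, -0.7, -0.9]
grip_width: 0.0157
```

Emit:
step_arm:
  motion:
    - [[0.001,0,0,0,0,0],[0.0005,0,0,0,0,0],[0,0,0,0,0,0]]

```text
time_s: 15.32
ee_pos: [0.527, 0.0684, -0.0155]
eef_rot: [-0.155, 1.571, -0.057]
force: [0.5, -0.5, -1.8]
grip_width: 0.0158
```

Emit:
step_arm:
  motion:
    - [[0.001,0,0,0,0,0],[0.001,0,0,0,0,0],[0,0,0,0,0,0]]

```text
time_s: 15.7
ee_pos: [0.527, 0.0684, -0.0176]
eef_rot: [3.02, 1.571, 3.117]
force: [-0.0, -0.2, -0.9]
grip_width: 0.0158
```

Emit:
step_arm:
  motion:
    - [[0.0005,0,0,0,0,0],[0,0,0,0,0,0]]

```text
time_s: 15.95
ee_pos: [0.527, 0.0684, -0.0181]
eef_rot: [-2.428, 1.571, -2.33]
force: [-0.1, 0.3, -0.3]
grip_width: 0.0154
```

Emit:
step_arm:
  motion:
    - [[0.0005,0,0,0,0,0],[0,0,0,0,0,0]]

```text
time_s: 16.2
ee_pos: [0.5271, 0.0684, -0.0182]
eef_rot: [-0.273, 1.571, -0.175]
force: [-2.4, 0.4, 5.0]
grip_width: 0.0154
```

Emit:
step_arm:
  motion:
    - [[0,0,0,0,0,0],[0,0,0,0,0,0]]
  fingers: 0.032

```text
time_s: 16.45
ee_pos: [0.527, 0.0684, -0.0186]
eef_rot: [-0.024, 1.571, 0.073]
force: [-0.1, -0.8, -0.1]
grip_width: 0.0305
```

Emit:
step_arm:
  motion:
    - [[-0.01,0,0,0,0,0],[-0.05,0,0,0,0,0],[-0.06,0,0,0,0,0],[0,0,0,0,0,0],[0,0,0,0,0,0]]

```text
time_s: 17.08
ee_pos: [0.5267, 0.0683, 0.1012]
eef_rot: [-2.916, 1.571, -2.819]
force: [-0.4, -0.1, -0.7]
grip_width: 0.0322
```

```bash
python3 - <<'E'
from h import *
import pickle
o=get_obs();print(o['time_s'],o['ee_pos'],o['grip_width'],o['joint_vel'].round(3),np.degrees(np.arctan2(*Rt(o['eef_rot'])[[1,0],2])))
c=snap("wrist","pics/w10.png"); pickle.dump(c,open("w10.pkl","wb"))
plan([.4822,-.3613,.10],np.radians(3.8),12)
E
```

```text
17.075 [0.52671605 0.06834216 0.10122714] 0.03223295879065913 [ 0.001  0.025  0.014  0.    -0.001 -0.   ] 5.585391665007226
[0.0001, -0.0353, -0.0072] [0.15, -0.01, -0.0]
[0.0001, -0.0353, -0.0071] [0.15, -0.01, -0.0]
[0.0001, -0.0353, -0.007] [0.15, -0.01, -0.0]
[0.0001, -0.0353, -0.0069] [0.15, -0.01, -0.0]
[0.0001, -0.0353, -0.0068] [0.15, -0.01, -0.0]
[0.0001, -0.0354, -0.0067] [0.15, -0.01, -0.0]
[0.0, -0.0354, -0.0066] [0.15, -0.01, -0.0]
[0.0, -0.0354, -0.0065] [0.15, -0.01, -0.0]
[0.0, -0.0354, -0.0064] [0.15, -0.01, -0.0]
[0.0, -0.0354, -0.0063] [0.15, -0.01, -0.0]
[0.0, -0.0354, -0.0062] [0.15, -0.01, -0.0]
[0.0, -0.0355, -0.0061] [0.15, -0.01, -0.0]
```

View pics/w10.png

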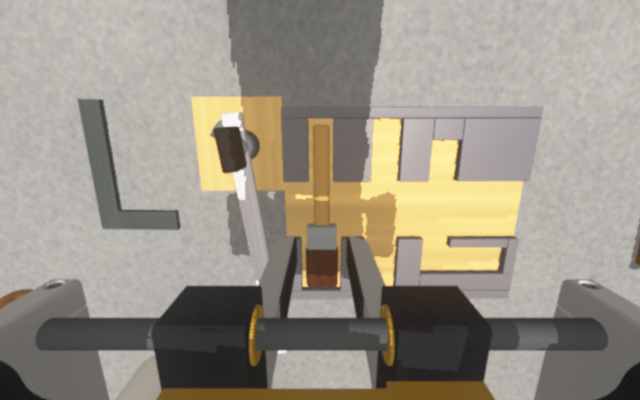

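The brush lies in its slot, with the handle at columns 313–329 inside slot edges 308–333 and the head in place. On to the spatula.

Emit:
step_arm:
  motion:
    - [[0,-0.035,-0.007,0.15,0,0],[0,-0.0355,-0.007,0.15,0,0],[0,-0.0355,-0.007,0.15,0,0],[0,-0.0355,-0.007,0.15,0,0],[0,-0.0355,-0.007,0.15,0,0],[0,-0.0355,-0.0065,0.15,0,0],[0,-0.0355,-0.0065,0.15,0,0],[0,-0.0355,-0.0065,0.15,0,0],[0,-0.0355,-0.0065,0.15,0,0],[0,-0.0355,-0.006,0.15,0,0],[0,-0.0355,-0.006,0.15,0,0],[0,-0.0355,-0.006,0.15,0,0]]
  fingers: 0.045

```text
time_s: 18.62
ee_pos: [0.4828, -0.363, 0.0997]
eef_rot: [2.364, 1.568, 2.43]
force: [0.2, -0.0, -0.1]
grip_width: 0.0453
```

Emit:
step_arm:
  motion:
    - [[0.04,0,0,0,0,0],[0,0,0,0,0,0],[0,0,0,0,0,0]]

```text
time_s: 19.0
ee_pos: [0.4838, -0.362, 0.0619]
eef_rot: [2.372, 1.571, 2.439]
force: [1.0, -0.2, 0.5]
grip_width: 0.0447
```

```bash
python3 - <<'E'
from h import *
import pickle
o=get_obs();print(o['time_s'],o['ee_pos'],o['grip_width'],o['joint_vel'].round(3),np.degrees(np.arctan2(*Rt(o['eef_rot'])[[1,0],2])))
c=snap("wrist","pics/w11.png"); pickle.dump(c,open("w11.pkl","wb"))
plan([.4822,-.3613,-.0236],np.radians(3.8),1)
E
```

```text
19.0 [ 0.48383889 -0.36200357  0.06194296] 0.0447332520864102 [ 0.002 -0.021 -0.011  0.    -0.003  0.   ] 3.8139536753004606
[0.0861, 0.001, -0.0019] [0.02, 0.04, 0.04]
```

View pics/w11.png

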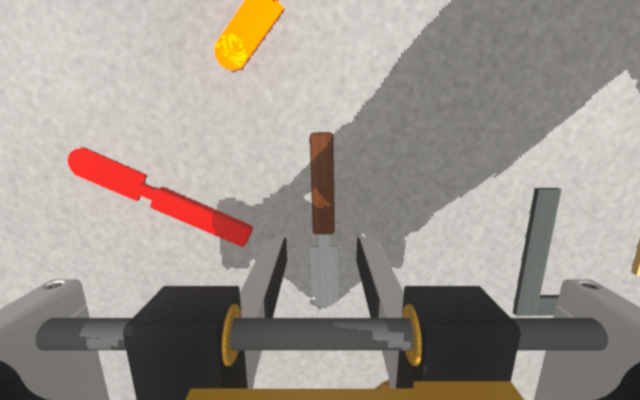

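Emit:
step_arm:
  motion:
    - [[0.03,0.0005,-0.002,0,0,0],[0.03,0,0,0,0,0],[0.014,0,0,0,0,0],[0.007,0,0,0,0,0],[0.0025,0,0,0,0,0],[0,0,0,0,0,0]]

```text
time_s: 19.8
ee_pos: [0.4819, -0.3621, -0.0213]
eef_rot: [-0.77, 1.57, -0.704]
force: [0.2, -0.6, -0.1]
grip_width: 0.0451
```

Emit:
step_arm:
  motion:
    - [[0.0015,0,0,0,0,0],[0,0,0,0,0,0]]

```text
time_s: 20.05
ee_pos: [0.4816, -0.3619, -0.0233]
eef_rot: [-0.643, 1.571, -0.577]
force: [-0.2, -0.0, -0.2]
grip_width: 0.0448
```

Emit:
step_arm:
  motion:
    - [[0,0,0,0,0,0],[0,0,0,0,0,0],[0,0,0,0,0,0],[0,0,0,0,0,0]]
  fingers: 0.0
  squeeze: 30

```text
time_s: 20.55
ee_pos: [0.4816, -0.3619, -0.0235]
eef_rot: [0.572, 1.571, 0.638]
force: [-0.6, -0.1, -0.0]
grip_width: 0.0199
```

Emit:
step_arm:
  motion:
    - [[-0.02,0,0,0,0,0],[-0.05,0,0,0,0,0],[-0.05,0,0,0,0,0],[0,0,0,0,0,0],[0,0,0,0,0,0]]

```text
time_s: 21.18
ee_pos: [0.4813, -0.3616, 0.0964]
eef_rot: [2.503, 1.571, 2.569]
force: [-0.3, -0.1, -1.1]
grip_width: 0.0198
```

```bash
python3 - <<'E'
from h import *
import pickle
o=get_obs();print(o['time_s'],o['ee_pos'],o['grip_width'],o['joint_vel'].round(3),np.degrees(np.arctan2(*Rt(o['eef_rot'])[[1,0],2])))
c=snap("wrist","pics/w12.png")
plan([.5113,.1281,.095],np.radians(5.6),13)
E
```

```text
21.175 [ 0.48131091 -0.36163791  0.09644236] 0.019770700289086774 [-0.     0.027  0.013  0.001 -0.004  0.001] 3.78905644980392
[0.0001, 0.0374, 0.0048] [-0.14, -0.0, -0.0]
[0.0001, 0.0374, 0.0049] [-0.14, -0.0, -0.0]
[0.0001, 0.0374, 0.005] [-0.14, -0.0, -0.0]
[0.0001, 0.0374, 0.0051] [-0.14, -0.0, -0.0]
[0.0001, 0.0374, 0.0052] [-0.14, -0.0, -0.0]
[0.0001, 0.0374, 0.0053] [-0.14, -0.0, -0.0]
[0.0001, 0.0373, 0.0054] [-0.14, -0.0, -0.0]
[0.0001, 0.0373, 0.0054] [-0.14, -0.0, -0.0]
[0.0001, 0.0373, 0.0055] [-0.14, -0.0, -0.0]
[0.0001, 0.0373, 0.0056] [-0.14, -0.0, -0.0]
[0.0001, 0.0373, 0.0057] [-0.14, -0.0, -0.0]
[0.0001, 0.0373, 0.0058] [-0.14, -0.0, -0.0]
[0.0001, 0.0373, 0.0059] [-0.14, -0.0, -0.0]
```

View pics/w12.png

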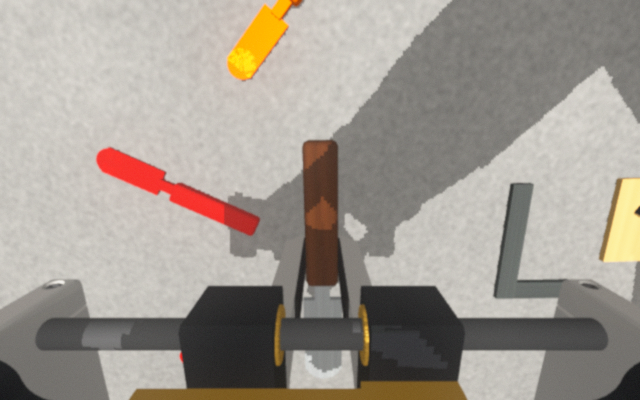

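The spatula is held (19.8 mm, true blade visible). I'll carry it to its nest.

Emit:
step_arm:
  motion:
    - [[0,0.0405,0.005,-0.15,0,0],[0,0.0405,0.0055,-0.15,0,0],[0,0.0405,0.0055,-0.15,0,0],[0,0.0405,0.0055,-0.15,0,0],[0,0.0405,0.006,-0.15,0,0],[0,0.0405,0.006,-0.15,0,0],[0,0.0405,0.006,-0.15,0,0],[0,0.0405,0.006,-0.15,0,0],[0,0.0405,0.006,-0.15,0,0],[0,0.0405,0.006,-0.15,0,0],[0,0.0405,0.006,-0.15,0,0],[0,0.0405,0.006,-0.15,0,0]]

```text
time_s: 22.72
ee_pos: [0.511, 0.1294, 0.0953]
eef_rot: [-3.053, 1.569, -2.956]
force: [0.8, 0.5, -1.1]
grip_width: 0.0198
```

Emit:
step_arm:
  motion:
    - [[0,0,0,0,0,0],[0,0,0,0,0,0],[0,0,0,0,0,0]]

```text
time_s: 23.1
ee_pos: [0.5116, 0.1273, 0.0961]
eef_rot: [-3.002, 1.57, -2.906]
force: [-0.0, -0.6, -1.5]
grip_width: 0.0198
```

```bash
python3 - <<'E'
from h import *
import pickle
o=get_obs();print(o['time_s'],o['ee_pos'],o['grip_width'],o['joint_vel'].round(3),np.degrees(np.arctan2(*Rt(o['eef_rot'])[[1,0],2])))
c=snap("wrist","pics/w13.png");pickle.dump(c,open("w13.pkl","wb"))
a=cv2.imread("pics/w13.png")
cv2.imwrite("pics/w13z.png",cv2.resize(a[60:310,180:480],None,fx=2.4,fy=2.4,interpolation=cv2.INTER_CUBIC))
plan([.5113,.1281,-.0175],np.radians(5.6),1)
E
```

```text
23.1 [0.51164961 0.12727907 0.09610113] 0.01978220454444277 [-0.002 -0.004 -0.003  0.     0.001  0.002] 5.521340291384955
[0.1137, 0.0008, -0.0003] [-0.08, -0.03, 0.01]
```

View pics/w13z.png

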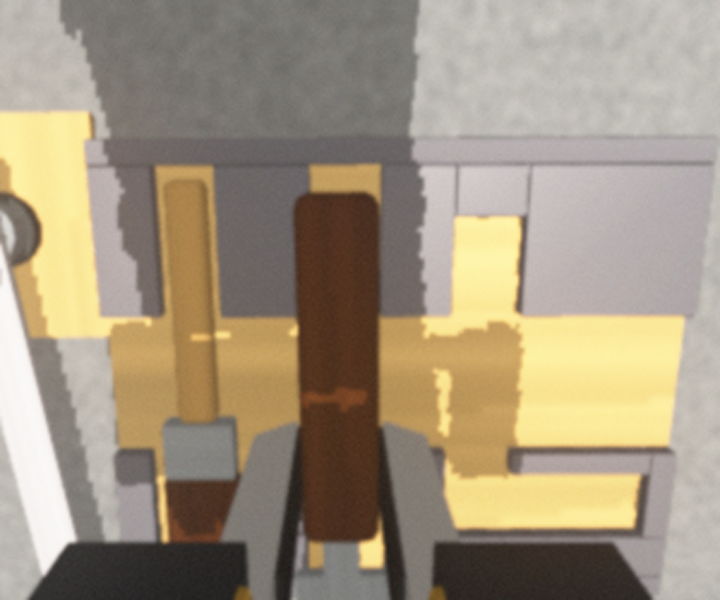

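```bash
python3 - <<'E'
from h import *
import pickle
c=pickle.load(open("w13.pkl","rb"))
Z=lambda u,v,z: cast(c,180+(u+.5)/2.4-.5,60+(v+.5)/2.4-.5,z)
yaw=np.radians(5.6); ex=np.array([np.cos(yaw),np.sin(yaw)]); ey=np.array([-ex[1],ex[0]])
for p in [(309,170),(381,170),(155,170),(216,170),(310,316),(450,316),(517,316),(525,316),(430,449),(515,449),(345,164)]:
    q=Z(*p,.016)[:2]; print(p,(q@ex-.5367).round(4),(q@ey).round(4))
T=np.array([.51165,.12728]); print("tcp",T@ex-.5367,T@ey)
q=Z(337,200,.11);print("handle top back",q,q[:2]@ey)
E
```

```text
(309, 170) -0.0878 0.0647
(381, 170) -0.0877 0.0923
(155, 170) -0.0879 0.0056
(216, 170) -0.0878 0.029
(310, 316) -0.0305 0.0643
(450, 316) -0.0304 0.121
(517, 316) -0.0303 0.1481
(525, 316) -0.0303 0.1514
(430, 449) 0.0276 0.1148
(515, 449) 0.0277 0.151
(345, 164) -0.09 0.0785
tcp -0.015071549317951405 0.07674425280791866
handle top back [0.44489545 0.11982609 0.11      ] 0.0758400177680011
```

Emit:
step_arm:
  motion:
    - [[0.03,0.0015,-0.0005,0,0,0],[0.03,0,0,0,0,0],[0.025,0,0,0,0,0],[0.012,0,0,0,0,0],[0.008,0,0,0,0,0],[0.004,0,0,0,0,0],[0.002,0,0,0,0,0],[0,0,0,0,0,0]]

```text
time_s: 24.15
ee_pos: [0.5113, 0.1296, -0.0143]
eef_rot: [0.075, 1.57, 0.172]
force: [0.2, 0.5, -0.2]
grip_width: 0.0197
```

Emit:
step_arm:
  motion:
    - [[0.001,0,0,0,0,0],[0,0,0,0,0,0]]

```text
time_s: 24.4
ee_pos: [0.5112, 0.1296, -0.0154]
eef_rot: [-0.102, 1.571, -0.004]
force: [-0.2, -0.1, -1.7]
grip_width: 0.0196
```

Emit:
step_arm:
  motion:
    - [[0.001,0,0,0,0,0],[0,0,0,0,0,0]]

```text
time_s: 24.65
ee_pos: [0.5111, 0.1296, -0.0166]
eef_rot: [3.031, 1.571, 3.129]
force: [-0.0, -0.4, -1.6]
grip_width: 0.0197
```

Emit:
step_arm:
  motion:
    - [[0.0007,-0.0007,0,0,0,0],[0,0,0,0,0,0]]

```text
time_s: 24.9
ee_pos: [0.5112, 0.1288, -0.0173]
eef_rot: [-2.959, 1.571, -2.861]
force: [0.6, -0.4, -1.0]
grip_width: 0.0197
```

Emit:
step_arm:
  motion:
    - [[0.0007,0,0,0,0,0],[0,0,0,0,0,0]]

```text
time_s: 25.15
ee_pos: [0.5112, 0.1289, -0.0176]
eef_rot: [-0.713, 1.571, -0.615]
force: [-3.2, 0.5, 5.1]
grip_width: 0.0196
```

Contact with the floor (5 N). Releasing, lifting, and moving to the square.

Emit:
step_arm:
  motion:
    - [[0,0,0,0,0,0],[0,0,0,0,0,0]]
  fingers: 0.036

```text
time_s: 25.4
ee_pos: [0.5112, 0.1289, -0.018]
eef_rot: [0.444, 1.571, 0.541]
force: [-0.4, 0.8, -0.3]
grip_width: 0.0345
```

Emit:
step_arm:
  motion:
    - [[-0.01,0,0,0,0,0],[-0.05,0,0,0,0,0],[-0.06,0,0,0,0,0],[0,0,0,0,0,0],[0,0,0,0,0,0]]

```text
time_s: 26.02
ee_pos: [0.5109, 0.1289, 0.1018]
eef_rot: [-3.127, 1.571, -3.029]
force: [-0.9, -1.0, 0.4]
grip_width: 0.0358
```

```bash
python3 - <<'E'
from h import *
import pickle
o=get_obs();print(o['time_s'],o['ee_pos'],o['grip_width'],o['joint_vel'].round(3),np.degrees(np.arctan2(*Rt(o['eef_rot'])[[1,0],2])))
c=snap("wrist","pics/w14.png");pickle.dump(c,open("w14.pkl","wb"))
plan([.5176,-.1552,.10],np.radians(4.2),8)
E
```

```text
26.025 [0.51089842 0.12886471 0.10181725] 0.035838144337837864 [-0.     0.025  0.012  0.001 -0.002 -0.001] 5.586054784342834
[0.0001, -0.0354, -0.0026] [0.17, -0.01, 0.0]
[0.0001, -0.0354, -0.0025] [0.17, -0.01, 0.0]
[0.0001, -0.0354, -0.0024] [0.17, -0.01, 0.0]
[0.0001, -0.0354, -0.0023] [0.17, -0.01, 0.0]
[0.0001, -0.0354, -0.0022] [0.17, -0.01, 0.0]
[0.0001, -0.0355, -0.002] [0.17, -0.01, 0.0]
[0.0001, -0.0355, -0.0019] [0.17, -0.01, 0.0]
[0.0001, -0.0355, -0.0018] [0.17, -0.01, 0.0]
```

View pics/w14.png

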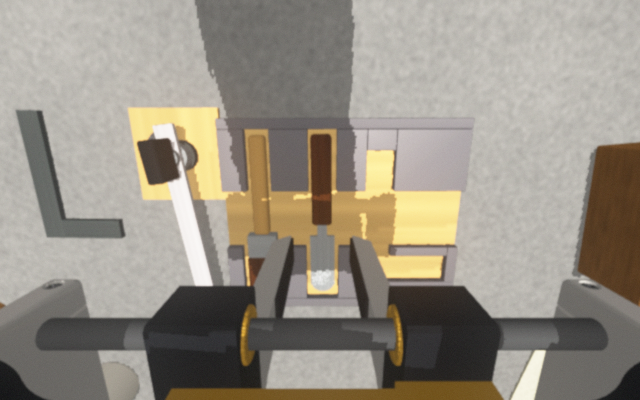

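The spatula is in its slot (handle 312–330, slot 308–336). Now the square.

Emit:
step_arm:
  motion:
    - [[0,-0.0355,-0.0025,0.17,0,0],[0,-0.0355,-0.0025,0.17,0,0],[0,-0.0355,-0.0025,0.17,0,0],[0,-0.0355,-0.0025,0.17,0,0],[0,-0.0355,-0.002,0.17,0,0],[0,-0.0355,-0.002,0.17,0,0],[0,-0.0355,-0.002,0.17,0,0],[0.02,-0.0355,-0.002,0.17,0,0],[0.02,0,0,0,0,0],[0,0,0,0,0,0],[0,0,0,0,0,0]]
  fingers: 0.045

```text
time_s: 27.45
ee_pos: [0.5181, -0.1553, 0.0622]
eef_rot: [2.695, 1.57, 2.769]
force: [-0.1, -0.5, 0.7]
grip_width: 0.0452
```

```bash
python3 - <<'E'
from h import *
import pickle
o=get_obs();print(o['time_s'],o['ee_pos'],o['grip_width'],o['joint_vel'].round(3),np.degrees(np.arctan2(*Rt(o['eef_rot'])[[1,0],2])))
c=snap("wrist","pics/w15.png");pickle.dump(c,open("w15.pkl","wb"))
a=cv2.imread("pics/w15.png")
cv2.imwrite("pics/w15z.png",cv2.resize(a[60:310,180:480],None,fx=2.4,fy=2.4,interpolation=cv2.INTER_CUBIC))
plan([.5176,-.1552,-.0235],np.radians(4.2),1)
E
```

```text
27.45 [ 0.51805344 -0.15528453  0.06217787] 0.04524523360572075 [ 0.004 -0.014 -0.005  0.    -0.004 -0.001] 4.253613481789277
[0.086, 0.0002, -0.0007] [0.06, 0.02, 0.01]
```

View pics/w15z.png

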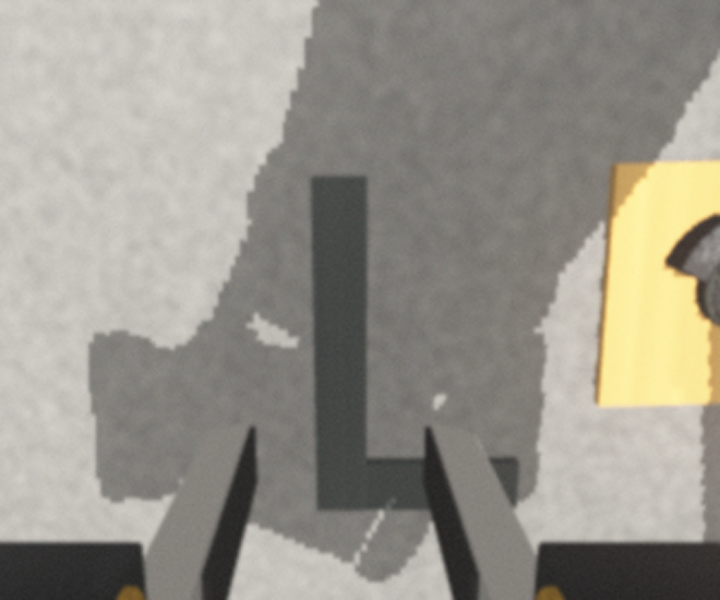

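Emit:
step_arm:
  motion:
    - [[0.03,0,-0.0007,0,0,0],[0.03,0,0,0,0,0],[0.014,0,0,0,0,0],[0.007,0,0,0,0,0],[0.003,0,0,0,0,0],[0,0,0,0,0,0],[0,0,0,0,0,0]]

```text
time_s: 28.38
ee_pos: [0.5176, -0.1558, -0.0213]
eef_rot: [-0.442, 1.57, -0.368]
force: [0.6, 0.7, 0.6]
grip_width: 0.0451
```

Emit:
step_arm:
  motion:
    - [[0.0015,0.0003,0,0,0,0],[0.001,0,0,0,0,0],[0,0,0,0,0,0]]

```text
time_s: 28.75
ee_pos: [0.5172, -0.1554, -0.0245]
eef_rot: [3.093, 1.571, -3.117]
force: [-0.6, 0.5, 0.2]
grip_width: 0.0448
```

Emit:
step_arm:
  motion:
    - [[0,0,0,0,0,0],[0,0,0,0,0,0],[0,0,0,0,0,0],[0,0,0,0,0,0]]
  fingers: 0.0
  squeeze: 45

```text
time_s: 29.25
ee_pos: [0.5173, -0.1554, -0.0244]
eef_rot: [-0.284, 1.571, -0.211]
force: [0.3, -0.7, 0.3]
grip_width: 0.019
```

Emit:
step_arm:
  motion:
    - [[-0.01,0,0,0,0,0],[-0.03,0,0,0,0,0],[-0.04,0,0,0,0,0],[-0.04,0,0,0,0,0],[0,0,0,0,0,0],[0,0,0,0,0,0]]

```text
time_s: 30.0
ee_pos: [0.5167, -0.1552, 0.0948]
eef_rot: [2.73, 1.57, 2.804]
force: [-0.2, 0.2, -2.1]
grip_width: 0.0188
```

```bash
python3 - <<'E'
from h import *
import pickle
o=get_obs();print(o['time_s'],o['ee_pos'],o['grip_width'],o['joint_vel'].round(3),np.degrees(np.arctan2(*Rt(o['eef_rot'])[[1,0],2])))
c=snap("wrist","pics/w16.png")
plan([.5255,.1885,.095],np.radians(5.6),9)
E
```

```text
30.0 [ 0.51673649 -0.15515225  0.09484318] 0.01876559539031618 [ 0.     0.021  0.009 -0.001 -0.    -0.001] 4.227836144352643
[-0.0, 0.038, 0.0038] [-0.15, -0.01, -0.01]
[-0.0, 0.038, 0.0039] [-0.15, -0.01, -0.01]
[-0.0, 0.038, 0.004] [-0.15, -0.01, -0.01]
[-0.0001, 0.038, 0.0041] [-0.15, -0.01, -0.01]
[-0.0001, 0.038, 0.0042] [-0.15, -0.01, -0.01]
[-0.0001, 0.0379, 0.0043] [-0.15, -0.01, -0.01]
[-0.0001, 0.0379, 0.0044] [-0.15, -0.01, -0.01]
[-0.0001, 0.0379, 0.0045] [-0.15, -0.01, -0.01]
[-0.0001, 0.0379, 0.0046] [-0.15, -0.01, -0.01]
```

View pics/w16.png

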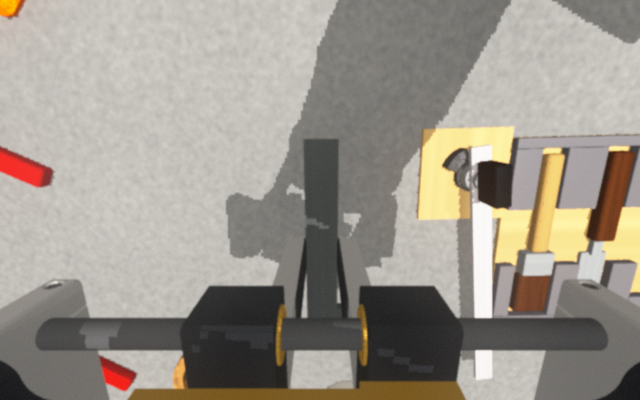

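Emit:
step_arm:
  motion:
    - [[0,0.038,0.004,-0.15,0,0],[0,0.038,0.004,-0.15,0,0],[0,0.038,0.004,-0.15,0,0],[0,0.038,0.004,-0.15,0,0],[0,0.038,0.004,-0.15,0,0],[0,0.038,0.0045,-0.15,0,0],[0,0.038,0.0045,-0.15,0,0],[0,0.038,0.0045,-0.15,0,0],[0,0.038,0.0045,-0.15,0,0],[0,0,0,0,0,0],[0,0,0,0,0,0],[0,0,0,0,0,0]]

```text
time_s: 31.55
ee_pos: [0.5262, 0.1877, 0.0951]
eef_rot: [-2.843, 1.57, -2.747]
force: [0.2, -0.6, -1.9]
grip_width: 0.019
```

```bash
python3 - <<'E'
from h import *
import pickle
o=get_obs();print(o['time_s'],o['ee_pos'],o['grip_width'],o['joint_vel'].round(3),np.degrees(np.arctan2(*Rt(o['eef_rot'])[[1,0],2])))
c=snap("wrist","pics/w17.png");pickle.dump(c,open("w17.pkl","wb"))
a=cv2.imread("pics/w17.png")
cv2.imwrite("pics/w17z.png",cv2.resize(a[60:310,180:480],None,fx=2.4,fy=2.4,interpolation=cv2.INTER_CUBIC))
plan([.5255,.1885,-.0175],np.radians(5.6),1)
E
```

```text
31.55 [0.52623665 0.18774816 0.09514219] 0.01898530381696767 [-0.001 -0.004 -0.002 -0.001 -0.     0.002] 5.517589634378086
[0.1128, 0.0008, -0.0007] [-0.09, -0.03, 0.01]
```

View pics/w17z.png

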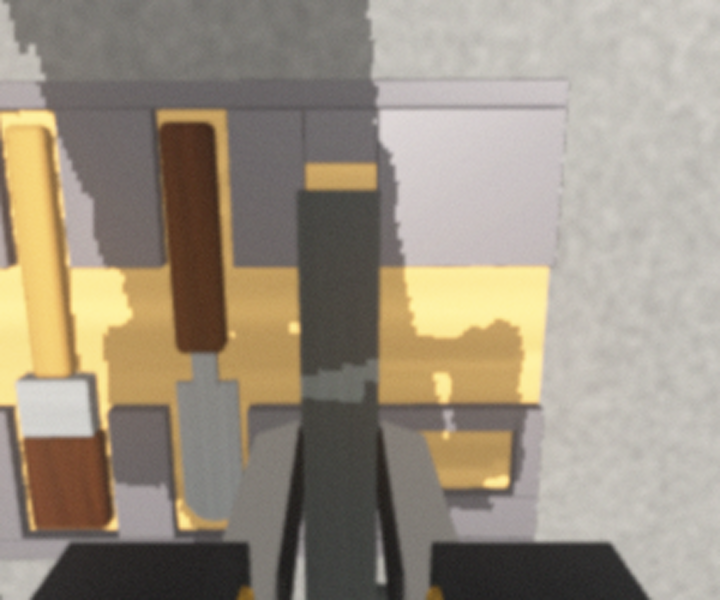

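```bash
python3 - <<'E'
from h import *
import pickle
c=pickle.load(open("w17.pkl","rb"))
Z=lambda u,v,z: cast(c,180+(u+.5)/2.4-.5,60+(v+.5)/2.4-.5,z)
yaw=np.radians(5.6); ex=np.array([np.cos(yaw),np.sin(yaw)]); ey=np.array([-ex[1],ex[0]])
for p in [(305,175),(378,175),(340,163),(240,266),(545,266),(120,405),(545,405),(480,490),(512,440)]:
    q=Z(*p,.016)[:2]; print(p,(q@ex-.5367).round(4),(q@ey).round(4))
T=np.array([.52624,.18775]); print("tcp",T@ex-.5367,T@ey)
q=Z(339,190,.095+.0244+.006);print("leg back",q,q[:2]@ex-.5367,q[:2]@ey)
for u in (298,379): print(Z(u,192,.095+.0244+.006)[:2]@ey)
E
```

```text
(305, 175) -0.0655 0.1219
(378, 175) -0.0655 0.1499
(340, 163) -0.07 0.1353
(240, 266) -0.0306 0.0957
(545, 266) -0.0304 0.2164
(120, 405) 0.0276 0.0432
(545, 405) 0.0279 0.2208
(480, 490) 0.0667 0.1956
(512, 440) 0.0436 0.208
tcp 0.0053496563962193155 0.13550191917733398
leg back [0.45612605 0.18053521 0.1254    ] -0.06513370783493772 0.13516348658450578
0.12544412192288873
0.14464272063257555
```

Emit:
step_arm:
  motion:
    - [[0.03,0.0008,-0.0008,0,0,0],[0.03,0,0,0,0,0],[0.025,0,0,0,0,0],[0.012,0,0,0,0,0],[0.008,0,0,0,0,0],[0.003,0,0,0,0,0],[0.002,0,0,0,0,0],[0,0,0,0,0,0]]

```text
time_s: 32.6
ee_pos: [0.5256, 0.1894, -0.0141]
eef_rot: [0.166, 1.57, 0.263]
force: [-0.2, 0.0, -2.4]
grip_width: 0.0185
```

Emit:
step_arm:
  motion:
    - [[0.001,0,0,0,0,0],[0.0005,0,0,0,0,0],[0,0,0,0,0,0]]

```text
time_s: 32.98
ee_pos: [0.5255, 0.1894, -0.0159]
eef_rot: [0.707, 1.571, 0.804]
force: [0.2, 0.3, -2.4]
grip_width: 0.0189
```

Emit:
step_arm:
  motion:
    - [[0.001,0,0,0,0,0],[0,0,0,0,0,0]]

```text
time_s: 33.22
ee_pos: [0.5254, 0.1894, -0.017]
eef_rot: [-3.072, 1.571, -2.975]
force: [-0.7, 0.3, -2.1]
grip_width: 0.0193
```

Emit:
step_arm:
  motion:
    - [[0.0007,-0.0008,0,0,0,0],[0,0,0,0,0,0]]

```text
time_s: 33.48
ee_pos: [0.5255, 0.1885, -0.0177]
eef_rot: [-2.805, 1.571, -2.707]
force: [-0.1, -0.2, -3.3]
grip_width: 0.0188
```

Emit:
step_arm:
  motion:
    - [[0.0005,0,0,0,0,0],[0,0,0,0,0,0]]

```text
time_s: 33.72
ee_pos: [0.5256, 0.1886, -0.0182]
eef_rot: [1.082, 1.571, 1.179]
force: [-0.4, 0.2, -2.2]
grip_width: 0.0189
```

Emit:
step_arm:
  motion:
    - [[0.0005,0,0,0,0,0],[0,0,0,0,0,0]]

```text
time_s: 33.98
ee_pos: [0.5256, 0.1886, -0.0184]
eef_rot: [0.067, 1.571, 0.164]
force: [-1.8, -1.4, 2.7]
grip_width: 0.0192
```

Floor contact again. Release, lift, and look at the tray and the knob.

Emit:
step_arm:
  motion:
    - [[0,0,0,0,0,0],[0,0,0,0,0,0]]
  fingers: 0.034

```text
time_s: 34.22
ee_pos: [0.5256, 0.1886, -0.0186]
eef_rot: [0.315, 1.571, 0.413]
force: [0.3, -0.3, 0.7]
grip_width: 0.0329
```

Emit:
step_arm:
  motion:
    - [[-0.01,0,0,0,0,0],[-0.05,-0.01,0,0,0,0],[-0.05,-0.03,0,0,0,0],[-0.03,-0.06,0,0,0,0],[0,-0.04,0,0,0,0],[0,0,0,0,0,0],[0,0,0,0,0,0]]

```text
time_s: 35.1
ee_pos: [0.5387, 0.0539, 0.1195]
eef_rot: [1.235, 1.571, 1.333]
force: [0.1, 0.8, 0.4]
grip_width: 0.034
```

```bash
python3 - <<'E'
from h import *
import pickle
o=get_obs();print(o['time_s'],o['ee_pos'],o['grip_width'],o['joint_vel'].round(3),np.degrees(np.arctan2(*Rt(o['eef_rot'])[[1,0],2])))
c=snap("wrist","pics/w18.png");pickle.dump(c,open("w18.pkl","wb"))
a=cv2.imread("pics/w18.png")
cv2.imwrite("pics/w18z.png",cv2.resize(a[60:310,180:480],None,fx=2.4,fy=2.4,interpolation=cv2.INTER_CUBIC))
E
```

```text
35.1 [0.53866661 0.05385106 0.11950301] 0.03401634100043135 [ 0.018  0.006  0.003 -0.001 -0.003 -0.002] 5.571944814855994
```

View pics/w18.png

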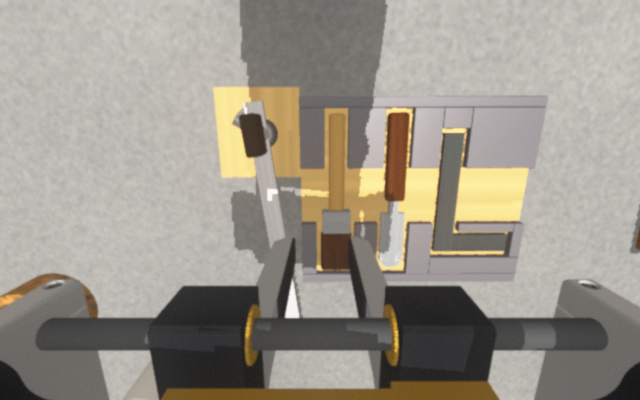

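View pics/w18z.png

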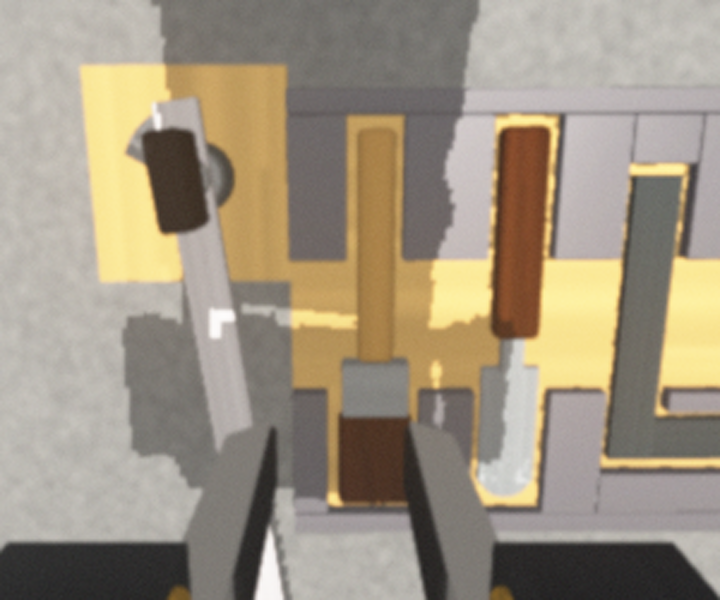

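All three tools lie in their compartments: brush head at column 335, spatula at 392, and the square's L at 450–505. Next I refine the knob position and turn the gripper by −174°, because the last joint's range requires it.

```bash
python3 - <<'E'
from h import *
import pickle
c=pickle.load(open("w18.pkl","rb"))
Z=lambda u,v,z: cast(c,180+(u+.5)/2.4-.5,60+(v+.5)/2.4-.5,z)[:2]
a,b=Z(143,137,.066),Z(163,231,.066); d=b-a; yaw=np.arctan2(d[1],d[0]); n=np.array([-np.sin(yaw),np.cos(yaw)])
print(np.degrees(yaw),np.linalg.norm(d),(a+b)/2+.007*n)
# bar edges at z=.032
for L in [((201,100),(250,425)),((180,240),(216,450))]:
    a,b=[Z(*p,.032) for p in L]; d=b-a; print("bar",np.degrees(np.arctan2(d[1],d[0])),a,b)
print(get_obs()['qpos'].round(3))
plan([.4755,-.0135,.12],np.radians(5.6),3)
E
```

```text
14.006269056457043 0.03237109430564007 [ 0.4754257  -0.01123179]
bar 11.694061964896749 [ 0.44581156 -0.00903944] [0.57697532 0.01810909]
bar 11.981319995995708 [ 0.5000806  -0.01506941] [0.59008657 0.00403128]
[ 0.033  0.338  1.617  0.     1.187 -1.636]
[-0.0002, -0.0204, -0.0231] [0.01, -0.0, -0.0]
[-0.0002, -0.0204, -0.0231] [0.01, -0.0, -0.0]
[-0.0002, -0.0204, -0.0231] [0.01, -0.0, -0.0]
```

Emit:
step_arm:
  motion:
    - [[0,-0.02,-0.023,0,0,0],[0,-0.02,-0.023,0,0,0],[0,-0.019,-0.023,0,0,0],[0,0,0,10.5,0,0],[0,0,0,10.5,0,0],[0,0,0,10.5,0,0],[0,0,0,10.5,0,0],[0,0,0,10.5,0,0],[0,0,0,10.5,0,0],[0,0,0,10.5,0,0],[0,0,0,10.5,0,0],[0,0,0,10.5,0,0]]
  fingers: 0.045

```text
time_s: 36.65
ee_pos: [0.4758, -0.011, 0.1192]
eef_rot: [-1.928, 1.57, 2.798]
force: [0.0, 0.1, -0.5]
grip_width: 0.0451
```

Emit:
step_arm:
  motion:
    - [[0,0,0,10.5,0,0],[0,0,0,10.5,0,0],[0,0,0,10.5,0,0],[0,0,0,10.5,0,0],[0,0,0,10.5,0,0],[0,0,0,10.5,0,0],[0,0,0,10.5,0,0],[0,0,0,5.8,0,0],[0,0,0,0,0,0],[0,0,0,0,0,0]]

```text
time_s: 37.9
ee_pos: [0.4758, -0.0116, 0.1192]
eef_rot: [-0.293, 1.571, 3.058]
force: [-0.6, -0.5, 0.5]
grip_width: 0.0455
```

```bash
python3 - <<'E'
from h import *
import pickle
o=get_obs();print(o['time_s'],o['ee_pos'],o['grip_width'],o['qpos'].round(3),o['joint_vel'].round(3),np.degrees(np.arctan2(*Rt(o['eef_rot'])[[1,0],2])))
c=snap("wrist","pics/w19.png");pickle.dump(c,open("w19.pkl","wb"))
plan([.4755,-.012,.016],np.radians(11.8-180),1)
a=cv2.imread("pics/w19.png")
cv2.imwrite("pics/w19z.png",cv2.resize(a[100:310,200:440],None,fx=2.8,fy=2.8,interpolation=cv2.INTER_CUBIC))
E
```

```text
37.9 [ 0.47580133 -0.01159532  0.11924171] 0.04548003371454412 [-0.101  0.198  1.797 -0.     1.147  1.261] [-0.005 -0.001  0.001 -0.004 -0.002  0.005] -168.04063581179895
[0.1033, 0.0002, 0.0004] [0.12, 0.0, 0.0]
```

View pics/w19z.png

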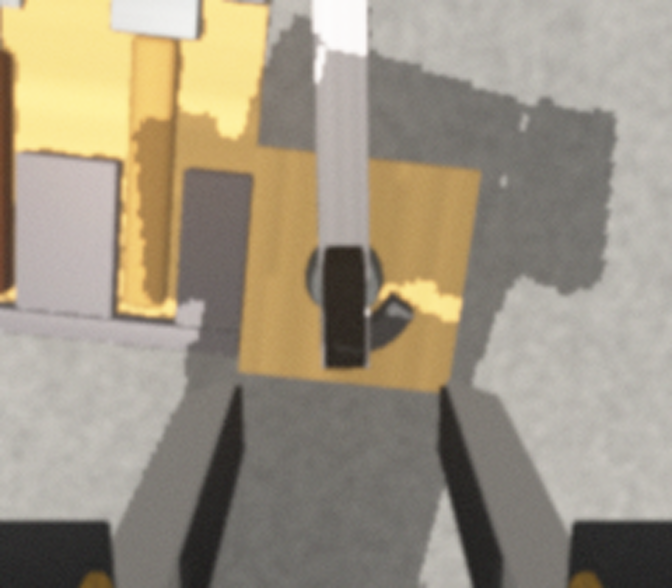

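Emit:
step_arm:
  motion:
    - [[0.03,0.001,0,0,0,0],[0.03,0,0,0,0,0],[0.025,0,0,0,0,0],[0.012,0,0,0,0,0],[0.006,0,0,0,0,0],[0,0,0,0,0,0],[0,0,0,0,0,0]]

```text
time_s: 38.83
ee_pos: [0.4765, -0.0131, 0.017]
eef_rot: [2.803, 1.57, -0.133]
force: [0.8, 0.4, -0.3]
grip_width: 0.0448
```

```bash
python3 - <<'E'
from h import *
o=get_obs();print(o['time_s'],o['ee_pos'],o['force'])
c=snap("wrist","pics/w20.png")
a=cv2.imread("pics/w20.png")
cv2.imwrite("pics/w20z.png",cv2.resize(a[100:310,200:440],None,fx=2.8,fy=2.8,interpolation=cv2.INTER_CUBIC))
E
```

```text
38.825 [ 0.47648194 -0.01314751  0.01700417] [ 0.84844741  0.40535317 -0.27391542]
```

View pics/w20z.png

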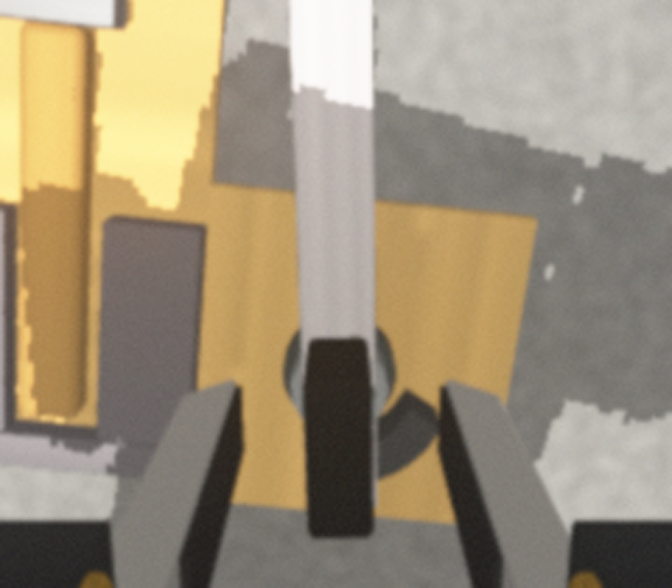

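Emit:
step_arm:
  motion:
    - [[0,0,-0.001,0,0,0],[0,0,0,0,0,0],[0,0,0,0,0,0],[0,0,0,0,0,0],[0,0,0,0,0,0]]
  fingers: 0.0
  squeeze: 45

```text
time_s: 39.5
ee_pos: [0.477, -0.0127, 0.0163]
eef_rot: [-1.407, 1.571, 1.94]
force: [-0.5, 3.0, 0.9]
grip_width: 0.0139
```

Emit:
step_arm:
  motion:
    - [[-0.004,0,0,0,0,0],[-0.004,0,0,0,0,0],[-0.003,0,0,0,0,0],[0,0,0,0,0,0],[0,0,0,0,0,0]]

```text
time_s: 40.12
ee_pos: [0.4769, -0.0128, 0.0271]
eef_rot: [-0.674, 1.57, 2.673]
force: [2.0, 3.9, -9.8]
grip_width: 0.014
```

The knob is gripped (14 mm) and lifted 10.8 mm against the spring (9.8 N). I'll turn it anticlockwise.

Emit:
step_arm:
  motion:
    - [[0,0,0,-4,0,0],[0,0,0,-6,0,0],[0,0,0,-7,0,0],[0,0,0,-7,0,0],[0,0,0,0,0,0]]

```text
time_s: 40.75
ee_pos: [0.4768, -0.0127, 0.0271]
eef_rot: [-1.322, 1.57, 2.446]
force: [2.5, 5.0, -8.8]
grip_width: 0.0136
```

```bash
python3 - <<'E'
from h import *
o=get_obs();print(o['time_s'],o['ee_pos'],o['force'],o['moment'],np.degrees(np.arctan2(*Rt(o['eef_rot'])[[1,0],2])))
c=snap("wrist","pics/w21.png")
E
```

```text
40.75 [ 0.47682472 -0.01268408  0.0270773 ] [ 2.54666123  5.04423361 -8.83158497] [ 0.95747528 -0.35903173  0.02833603] -144.11995582290933
```

View pics/w21.png

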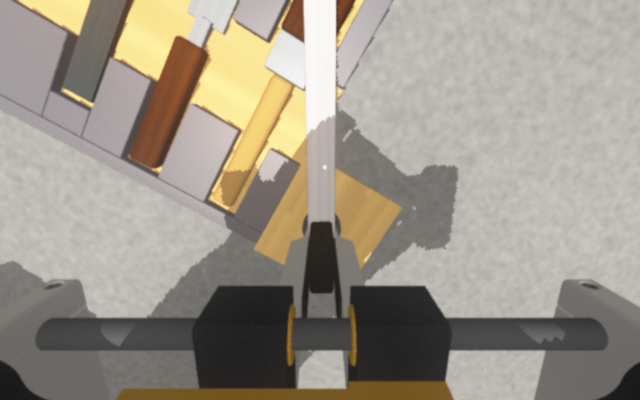

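Emit:
step_arm:
  motion:
    - [[0,0,0,-7,0,0],[0,0,0,-7,0,0],[0,0,0,-7,0,0],[0,0,0,-7,0,0],[0,0,0,-7,0,0],[0,0,0,-7,0,0],[0,0,0,-5,0,0],[0,0,0,-3,0,0],[0,0,0,0,0,0]]

```text
time_s: 41.92
ee_pos: [0.4766, -0.0125, 0.027]
eef_rot: [-2.031, 1.57, 2.608]
force: [0.8, 5.9, -8.8]
grip_width: 0.0136
```

Emit:
step_arm:
  motion:
    - [[0,0,0,-2,0,0],[0,0,0,0,0,0]]

```text
time_s: 42.18
ee_pos: [0.4766, -0.0125, 0.027]
eef_rot: [-2.06, 1.57, 2.614]
force: [0.7, 6.1, -8.1]
grip_width: 0.0137
```

```bash
python3 - <<'E'
from h import *
o=get_obs();print(o['time_s'],o['ee_pos'],o['force'],o['moment'],np.degrees(np.arctan2(*Rt(o['eef_rot'])[[1,0],2])))
c=snap("wrist","pics/w22.png")
E
```

```text
42.175 [ 0.47659169 -0.0125312   0.02697869] [ 0.68013122  6.12346824 -8.13088675] [ 1.13160517 -0.2873073   0.08195994] -92.19331552609906
```

View pics/w22.png

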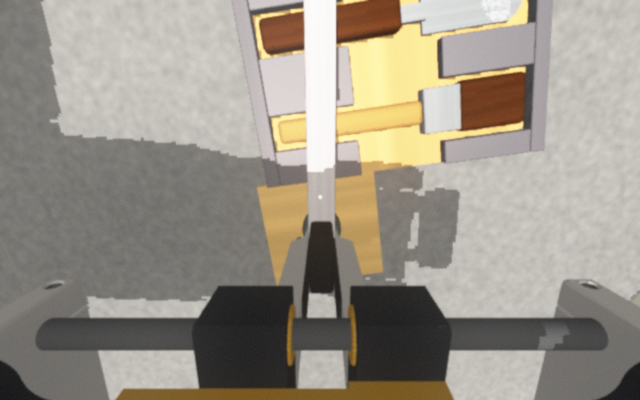

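Emit:
step_arm:
  motion:
    - [[0,0,0,-1,0,0],[0,0,0,0,0,0]]

```text
time_s: 42.48
ee_pos: [0.4766, -0.0125, 0.027]
eef_rot: [-2.083, 1.57, 2.608]
force: [1.7, 6.1, -8.7]
grip_width: 0.0132
```

```bash
python3 -c "
from h import *
o=get_obs();print(o['time_s'],o['force'],o['moment'],np.degrees(np.arctan2(*Rt(o['eef_rot'])[[1,0],2])))"
```

```text
42.475 [ 1.69874408  6.13155412 -8.68757449] [ 1.16655219 -0.27616142  0.02950498] -91.2090513557373
```

Emit:
step_arm:
  motion:
    - [[0,0,0,-1,0,0],[0,0,0,0,0,0]]

```text
time_s: 42.72
ee_pos: [0.4766, -0.0125, 0.027]
eef_rot: [-2.104, 1.57, 2.605]
force: [1.5, 6.0, -9.5]
grip_width: 0.0139
```

```bash
python3 -c "
from h import *
o=get_obs();print(o['time_s'],o['force'],o['moment'],np.degrees(np.arctan2(*Rt(o['eef_rot'])[[1,0],2])))"
```

```text
42.725 [ 1.50365213  5.98404545 -9.46660377] [ 1.24831861 -0.20985855 -0.01858385] -90.21332798052936
```

Emit:
step_arm:
  motion:
    - [[0,0,0,-1,0,0],[0,0,0,0,0,0]]

```text
time_s: 42.98
ee_pos: [0.4766, -0.0125, 0.027]
eef_rot: [-2.227, 1.57, 2.498]
force: [0.6, 6.4, -8.8]
grip_width: 0.0135
```

```bash
python3 -c "
from h import *
o=get_obs();print(o['time_s'],o['force'],o['moment'],np.degrees(np.arctan2(*Rt(o['eef_rot'])[[1,0],2])))"
```

```text
42.975 [ 0.55243869  6.40037583 -8.82696131] [ 1.16865038 -0.22495782 -0.31111494] -89.23446217197655
```

The twisting moment rose to 0.31 Nm at 89.8°–90.8°, so the stop is reached. Lowering with the spring now.

Emit:
step_arm:
  motion:
    - [[0.004,0,0,0,0,0],[0.004,0,0,0,0,0],[0.003,0,0,0,0,0],[0,0,0,0,0,0],[0,0,0,0,0,0]]

```text
time_s: 43.6
ee_pos: [0.4767, -0.0125, 0.0164]
eef_rot: [-2.263, 1.57, 2.462]
force: [-1.0, 6.3, -2.9]
grip_width: 0.0138
```

Emit:
step_arm:
  motion:
    - [[0,0,0,0,0,0],[0,0,0,0,0,0],[0,0,0,0,0,0]]
  fingers: 0.04

```text
time_s: 43.98
ee_pos: [0.4772, -0.0131, 0.0165]
eef_rot: [1.026, 1.57, -0.531]
force: [-0.1, 0.5, -0.1]
grip_width: 0.039
```

Emit:
step_arm:
  motion:
    - [[-0.02,0,0,0,0,0],[-0.05,0,0,0,0,0],[-0.06,0,0,0,0,0],[0,0,0,0,0,0],[0,0,0,0,0,0]]

```text
time_s: 44.6
ee_pos: [0.4767, -0.0129, 0.1456]
eef_rot: [-1.486, 1.57, -3.043]
force: [0.2, -0.7, -0.8]
grip_width: 0.0402
```

```bash
python3 - <<'E'
from h import *
import pickle
o=get_obs();print(o['time_s'],o['ee_pos'],o['force'],np.degrees(np.arctan2(*Rt(o['eef_rot'])[[1,0],2])))
c=snap("wrist","pics/w23.png");pickle.dump(c,open("w23.pkl","wb"))
snap("top","pics/t23.png"); s=snap("scene","pics/s23.png")
a=cv2.imread("pics/s23.png"); cv2.imwrite("pics/s23z.png",cv2.resize(a[110:270,250:410],None,fx=3.75,fy=3.75,interpolation=cv2.INTER_CUBIC))
E
```

```text
44.6 [ 0.47668828 -0.01293742  0.14564813] [ 0.23675811 -0.69659281 -0.81803613] -89.22538582103105
```

View pics/w23.png

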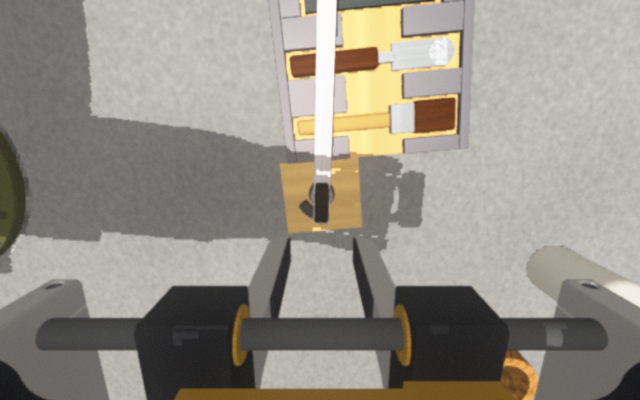

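View pics/s23z.png

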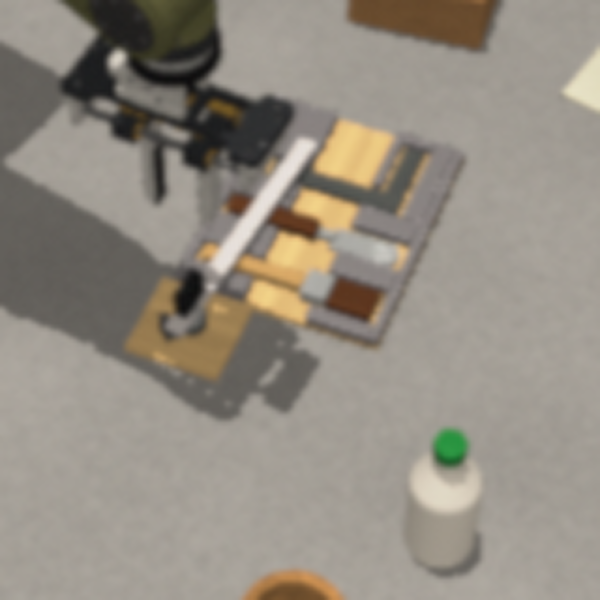

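Emit:
step_arm:
  motion:
    - [[-0.03,0,-0.05,0,0,0],[-0.03,0,-0.05,0,0,0],[-0.01,0,-0.03,0,0,0],[0,0,0,0,0,0],[0,0,0,0,0,0]]

```text
time_s: 45.38
ee_pos: [0.4749, 0.1165, 0.2152]
eef_rot: [-1.312, 1.569, -2.87]
force: [0.3, -0.7, 0.5]
grip_width: 0.0402
```

```bash
python3 - <<'E'
from h import *
import pickle
o=get_obs();print(o['time_s'],o['ee_pos'],o['force'],np.degrees(np.arctan2(*Rt(o['eef_rot'])[[1,0],2])))
c=snap("wrist","pics/w24.png");pickle.dump(c,open("w24.pkl","wb"))
a=cv2.imread("pics/w24.png"); cv2.imwrite("pics/w24z.png",cv2.resize(a[0:240,220:480],None,fx=2.5,fy=2.5,interpolation=cv2.INTER_CUBIC))
E
```

```text
45.375 [0.47493439 0.11651422 0.21517346] [ 0.28689704 -0.70767025  0.51460602] -89.22521104187503
```

View pics/w24z.png

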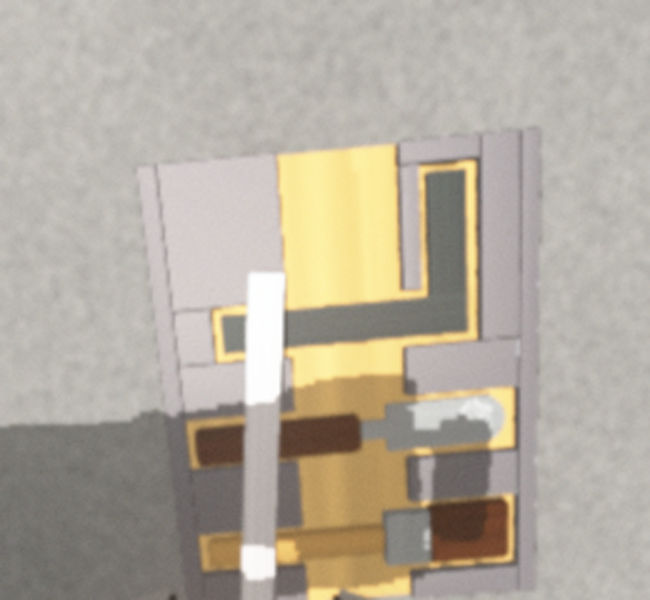

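```bash
python3 - <<'E'
from h import *
import pickle
c=pickle.load(open("w24.pkl","rb"))
Z=lambda u,v,z: cast(c,220+(u+.5)/2.5-.5,(v+.5)/2.5-.5,z)[:2]
for z in (.032,.044):
    P=[Z(248,274,z),Z(284,274,z),Z(242,575,z),Z(276,575,z)]
    m1=(P[0]+P[1])/2;m2=(P[2]+P[3])/2;d=m1-m2
    piv=np.array([.4755,-.0127])
    print(z,"yaw",np.degrees(np.arctan2(d[1],d[0])),"from pivot",np.degrees(np.arctan2(*(m1-piv)[::-1])),"len",np.linalg.norm(m1-piv),"widths",np.linalg.norm(P[1]-P[0]),np.linalg.norm(P[3]-P[2]))
E
```

```text
0.032 yaw 89.5954070510709 from pivot 89.21793043185627 len 0.22360111691776677 widths 0.017716958823356655 0.018652184693705956
0.044 yaw 89.5954070510709 from pivot 89.25709451100225 len 0.22309338948792012 widths 0.017169182103097976 0.018075492460064346
```

```bash
python3 -c "
from station import ticket,get_obs
o=get_obs();print(o['time_s'],o['force'],o['joint_vel'].round(3))
print(ticket.hand_in())"
```

```text
45.425 [ 0.59960083 -0.68927335 -0.62698912] [-0.007 -0.003 -0.002  0.     0.001  0.002]
the job is handed in; nothing more can be done
None
```

I laid the brush, spatula and square in their compartments and locked the keeper across their handles, then handed in at 45.4 s of the 72 s allowed. No verdict was reported.

**Placing:** Each tool was lowered until I felt light floor contact (3–5 N) and only then released. The last wrist picture shows all three flat, heads the right way, with a gap all round.

**Keeper:** I lifted the knob 10.8 mm and turned it until it hit the stop; the twisting moment jumped to 0.31 Nm. I lowered it back to its starting height and let go. The final picture puts the bar at about 1.46 rad, where fully across is 1.45–1.47. That it is fully down comes from the gripper height at release; bar width in the picture could not tell up from down.

**One disagreement:** The fingers really end about 25 mm short of the stated tool point. The first brush grip therefore closed above the handle on nothing. I felt for the table (13 N contact at reported z = −0.0255) and worked from that.

I did not touch the bottle, tape roll, carton or the red and orange look-alikes, though I did not re-measure their positions at the end. Nothing was touching the robot at hand-in.

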